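Pin the putty press lever and lock it with its R-clip

TASK

Pin the lever of the green putty press for good: push its half-drawn pivot pin fully home, then take the R-clip out of the slotted birch block and push its straight leg down through either of the two cross holes in the pin's free end (both lean, but the pin turns in its bore, so draw the nearer hole upright with the leg's tip) until the bow springs over the pin and grips it, and let go. Feel your way in and press gently, without ramming the pin or the clip, and leave the goblins, the pin vice and everything else on the desk where they are.

Things in the scene. Friction and masses are not known exactly. Their poses are not given: they have to be found in the camera images.
- press: Hand lever press, green, fixed; origin on the desk below the pivot, z up. Its lever (steel bar 14 mm thick, black grip) rises from the pivot towards its +x at 40 degrees. The pivot pin runs along its y, 90 mm above the desk. The two cheeks' outer faces are at y = -17 and +17 mm, their tops 24 mm above the pin's axis; a brass washer (32 mm across) on the +y cheek reaches y = +22 mm.
- pin (a joint): How far the pivot pin has been pushed in (m), along the press's +y: 0.030 is fully home, head against the cheek at a solid stop; it starts at 0 to 0.012, with its cross holes hidden in the cheek and washer. It slides with about 5 N of friction and stays where it is left.
- pin_head (a point): Middle of the outer face of the pin's head, the place to push: a dark steel disc of 32 mm diameter and 8 mm thickness at the pin's -y end, facing the press's own -y. It is 53 mm from hole_a along the pin.
- hole_a (a point): Point on the pin's axis in the middle of cross hole A, 28 mm from the press's middle towards +y when home; does not turn with the pin. The pin is 20 mm across, with two 5.5 mm through holes, A and B, square to it and to each other. It turns in its bore (about 0.03 N m of friction): A's top first leans to the press's +x by 0.3 to 1.27 rad from upright, unmeasured.
- hole_b (a point): The same for cross hole B, 9 mm beyond A towards the pin's plain end, which is 9 mm beyond B. B's top leans to the press's -x by the rest of the right angle, so the nearer hole leans 0.3 to 0.8 rad. Either will do. The leg's tip, a few mm deep in a leaning mouth, can draw that hole upright by moving sideways across the pin; a leg pushed in deep only jams.
- block: Birch block 70 x 50 x 48 mm (x, y, z), fixed to the desk, origin under its centre. A slot in the middle of its top, 19.5 mm long along x, 6.5 mm wide along y and 40 mm deep, holds the R-clip upright, eye uppermost, maybe leaning a little.
- clip: R-clip of 4 mm steel wire, about 30 g, 99 mm long. Origin at the straight leg's tip; z runs up the leg (at x = 0, y = 0) to the eye; its flat plane is xz, with the bowed leg on the +x side. The bow bulges round a 20 mm pin, narrows to a waist below it and flares to its end at x = 12, z = 8 mm. It may be fitted with the bow facing either way.
- clip_tip (a point): Cut end of the clip's straight leg, with a 0.6 mm chamfer; same point as the clip's origin.
- clip_seat (a point): Point on the axis of the straight leg, 34 mm above its tip, that lies at hole_a or hole_b when the clip is fully home; the leg then stands 24 mm out below the pin.
- clip_eye (a point): Centre of the clip's eye, at x = 9, z = 88 mm in the clip's frame: a double coil 22 mm across and 8 mm thick along the clip's y. Pinch it from above on its two flat faces.
- bow (a joint): How far the bowed leg is sprung open (rad): 0 is shut, about 0.1 as its waist passes over the pin. It meets the pin once the leg's tip is 5 mm below the pin's axis, resists the push with up to about 13 N, then snaps shut; any further push meets the bow's firm shoulder.
- goblin_a: Primed grey plastic goblin, 46 mm tall, loose, on a bottle cap of 31 mm diameter; origin under the cap.
- goblin_b: A second such goblin.
- pin_vice: Pin vice lying on the desk along its own x, 110 mm long, 11 mm thick, loose; origin under its middle.
There are look-alikes about, which are no part of the job. There is more than one size of the clip; the one meant has the size given above.

How it is judged:
On the way, in this order (a step that is already met when the one before it is completed fails the run):
1. the pivot pin is fully home (value of joint pin above 0.0285 m), for 0.2 s.
2. the clip's straight leg has come through a cross hole (((x of hole_a in the frame of clip between -0.004 and 0.004 m and y of hole_a in the frame of clip between -0.004 and 0.004 m and z of hole_a in the frame of clip between 0.013 and 0.037 m) or (x of hole_b in the frame of clip between -0.004 and 0.004 m and y of hole_b in the frame of clip between -0.004 and 0.004 m and z of hole_b in the frame of clip between 0.013 and 0.037 m))).
At the end, for the whole second after the job is handed in: Pin home within 1.5 mm; the clip's leg through either cross hole with its seat point within 4 mm of that hole's point; bow sprung shut round the pin (under 0.03 rad open, clip's plane within 0.3 rad of square to the pin); clip at rest and let go. Hole and clip may lean round the pin (value of joint pin above 0.0285 m and (distance between clip_seat and hole_a below 0.004 m or distance between clip_seat and hole_b below 0.004 m) and angle between the y axis of clip and the y axis of hole_a, either way round below 0.3 rad and value of joint bow below 0.03 rad and linear speed of clip below 0.02 m/s); the robot touches nothing.
It fails at once if the clip is rammed or jammed against the press or its pin (more than 30 N) (contact force between clip and press above 30 N).
It fails at once if the robot rams the press or its pin (more than 40 N) (contact force between any of the fingers, the arm and press above 40 N).
It fails at once if a goblin is shoved more than 15 mm or knocked over (distance of any of goblin_a, goblin_b from where it was at the start of the episode above 0.015 m or angle between any of goblin_a, goblin_b's own z axis and vertical above 0.6 rad).
It fails at once if the pin vice is shoved more than 15 mm (distance of pin_vice from where it was at the start of the episode above 0.015 m).
It also fails if it takes over 69 s, if anything falls off the work surface, if the arm or the gripper's body presses on something with over 40 N, if the wrist force passes 120 N, or if a joint passes its speed limit or range.

ROBOT

A 6-joint arm with a two-finger parallel gripper is mounted at the origin on the work surface. World frame = base frame: x ahead of the robot, y to its left, z up, the work surface at z = 0. Lengths are in m, angles in rad, forces in N, time in s.
With the tool pointing down it reaches from about 0.375 to 0.9 m from the base axis. Payload 3.1 kg.
Tool frame: the origin (TCP) lies between the finger pads; the fingertips stand 8 mm ahead of it and the grasp point (between the pads) lies 11 mm behind it; z points along the fingers, y is the line along which they close (so a half turn about z gives the same grasp; the last joint's range is limited). The gripper opens to 85 mm and grips with 20 to 120 N. Pads are 22 mm wide; open, the fingers measure 114 mm over their backs; the gripper's body (76 mm by 85 mm) begins 54 mm behind the grasp point. The pads swing forward as they close: fully open they stand 13 mm farther back than shut.
Start: joints at [-1.444, 0.527, 1.433, -0, 1.181, -0.178], TCP at [0.188, -0.596, 0.239] pointing down, gripper open.
Joint ranges: [-3.08, 3.08], [-0.75, 2.2], [0.22, 2.44], [-1.43, 4.57], [0, 2.65], [-2.85, 2.85]. Speed limits (rad/s): [2.79, 2.79, 3.14, 3.14, 3.14, 3.14].

INTERFACE

Orientations are given as a unit quaternion [x, y, z, w].
In Python, from station import readout, cams, sign_off gives the robot as it stands.
- The arm moves only by the tool send_rows, never from a script. Its argument "commands" is text: rows parted by semicolons, each of 5 numbers parted by spaces: the finger opening in mm, from 0 to 85.4, then the shift along the tool's x, y, z each as a share of 0.02 m, from -1 to 1, then the turn about the tool's z as a share of 4 degrees, from -1 to 1. In form: grip dx dy dz spin; .... A call has 1 to 20 rows; each row shifts and turns the commanded pose from where the row before left it, along the tool's axes as they then stand; what a row does not reach is not made up. A row lasts 1/12 s, in which the tool goes at most 41.7 mm and 7.16 degrees, less where a joint would pass 70% of its speed; a pose out of reach is approached as far as the arm can. A call with a number of a shift or a turn outside -1 to 1 is refused whole. A call with a gripper value outside its range is refused whole. The fingers move at their own pace and stop on an object; "grip_force" is the grip in N (left out, the last holds). Time passes only in rows, so rows that do not move let the fingers close. It gives the time, the measured TCP pose, the force, the opening and the grip force at its end, in the units of the state.
- readout.sense(): the state, without advancing time (a new reading comes with each control period).
- cams.snapshot(name): name is "scene" or "top" or "wrist"; returns a dict with "pixels" (420x560x3 uint8, red, green, blue), "intrinsics" (3x3 intrinsics, pixels), "eye" and "rotation" of the camera in the world. Camera axes: x right, y down, z forward; pixel columns grow to the right and rows downward; lengths in m; the calibration is good to about 2 mm. A picture is of the moment at which its call begins. There is no depth.
- sign_off(): hands the job in; it is judged then, once.
The state is a dict: "t": time; "q": joint angles; "qd": joint speeds; "tau": joint torques, N m; "tcp_pos": TCP position; "tool_rot": TCP orientation; "force": force on the tool from outside, world axes, zero at the start; "ft_torque": the same for the moment, N m; "finger_gap": opening from 0.0 (shut) to 1.0 (fully open); "gripper_force": force on a finger pad.
Only numpy, scipy, OpenCV 4.12 (cv2) and the standard library are available. Lean on these libraries where they do the work, as an engineer would, in place of code of your own. Each camera call takes 0.05 s, during which the arm holds its last target. There are 200 camera calls.

## Working session

There is one attempt and no reset: what is moved stays moved. The work goes in short steps, Python scripts to look and compute and a tool call to move; the robot and the scene stay as the last step left them, time stands still between calls to the robot, and variables do not carry over. Pictures are saved under pics/ and viewed, at most 10 in all, crops included, and the job is handed in when it is done.

Besides the shell and the picture viewer there is one more tool, called after "Call:" as name(argument=value, ...), one argument or row to a line, values as JSON. send_rows: Moves the arm, as the interface text tells. Its arguments: {"type":"object","properties":{"commands":{"type":"string"},"grip_force":{"type":"number"}},"required":["commands"]}

```bash
mkdir -p pics; cat > h.py <<'E'
from station import readout, cams, sign_off
import numpy as np, cv2
def snap(n,save=None):
    s=cams.snapshot(n)
    if save: cv2.imwrite('pics/'+save,s['pixels'][:,:,::-1])
    return s
def ray(s,u,v):
    K=np.array(s['intrinsics']);d=np.linalg.inv(K)@[u,v,1.];d=np.array(s['rotation'])@d
    return np.array(s['eye']),d/np.linalg.norm(d)
def plane(s,u,v,z):
    e,d=ray(s,u,v);return e+d*(z-e[2])/d[2]
def tri(a,b):
    (e,d),(f,g)=a,b
    A=np.stack([d,-g],1);t=np.linalg.lstsq(A,f-e,rcond=None)[0]
    p,q=e+d*t[0],f+g*t[1];return (p+q)/2,np.linalg.norm(p-q)
def proj(s,P):
    R=np.array(s['rotation']);c=R.T@(np.array(P)-s['eye']);c=np.array(s['intrinsics'])@c;return c[:2]/c[2]
E
python3 - <<'E'
from h import *
ims=[]
import pickle
for n in ['scene','top','wrist']:
    s=snap(n,n+'0.png');pickle.dump(s,open(n+'0.pkl','wb'));print(n,s['eye'],np.round(s['rotation'],3).tolist(),s['intrinsics'][0][0])
print(readout.sense())
E
```

```text
scene [ 0.91892825 -0.366794    0.69547326] [0.852, 0.391, -0.138, -0.319] 525.6522714699844
top [ 0.48717379 -0.04090772  0.86273266] [-0.698, 0.715, -0.013, 0.037] 446.91120277596434
wrist [ 0.26430157 -0.57015285  0.37409965] [0.796, -0.584, -0.095, 0.128] 322.3868810613079
{'t': 0.15, 'q': array([-1.44446470e+00,  5.28283654e-01,  1.43359739e+00, -2.07283942e-05,
        1.18139077e+00, -1.78519765e-01]), 'qd': array([ 0.00027529, -0.00230443, -0.00197823, -0.00089497, -0.00145098,
       -0.00107762]), 'tau': array([ 6.04670113e-04, -4.42742515e+01, -1.78275990e+01, -2.06968043e-04,
        5.62658257e-03,  4.38145227e-07]), 'tcp_pos': array([ 0.18753801, -0.59564666,  0.23854271]), 'tool_rot': array([ 9.88404731e-01,  1.51839991e-01,  1.23237613e-05, -8.39540374e-04]), 'force': array([ 0.07415378,  0.51548482, -0.01955263]), 'ft_torque': array([ 0.03361311, -0.00112115,  0.01196886]), 'gripper_force': 0.0, 'finger_gap': 1.0023944679959178}
```

```bash
python3 - <<'E'
s=open('h.py').read()
s=s.replace("    if save:","    s['rotation']=Rot.from_quat(s['rotation']).as_matrix()\n    if save:").replace("import numpy","from scipy.spatial.transform import Rotation as Rot\nimport numpy",1)
open('h.py','w').write(s)
import pickle
from h import *
for n in ['scene','top','wrist']:
    d=pickle.load(open(n+'0.pkl','rb'));d['rotation']=Rot.from_quat(d['rotation']).as_matrix();pickle.dump(d,open(n+'0.pkl','wb'))
    print(n,d['rotation'][:,2])
a=cv2.imread('pics/scene0.png');cv2.imwrite('pics/s.png',cv2.resize(a,(800,600),interpolation=cv2.INTER_CUBIC))
a=cv2.imread('pics/top0.png');cv2.imwrite('pics/t.png',cv2.resize(a,(800,600),interpolation=cv2.INTER_CUBIC))
E
```

```text
scene [-0.4853855   0.43532178 -0.75821887]
top [ 0.07124905  0.03227937 -0.99693611]
wrist [-0.30140832 -0.09270439 -0.94897783]
```

View pics/s.png

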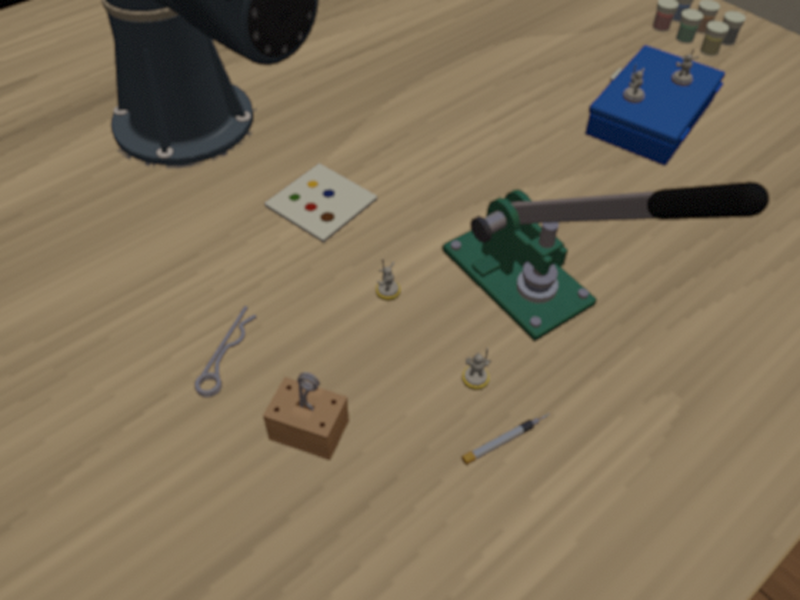

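View pics/t.png

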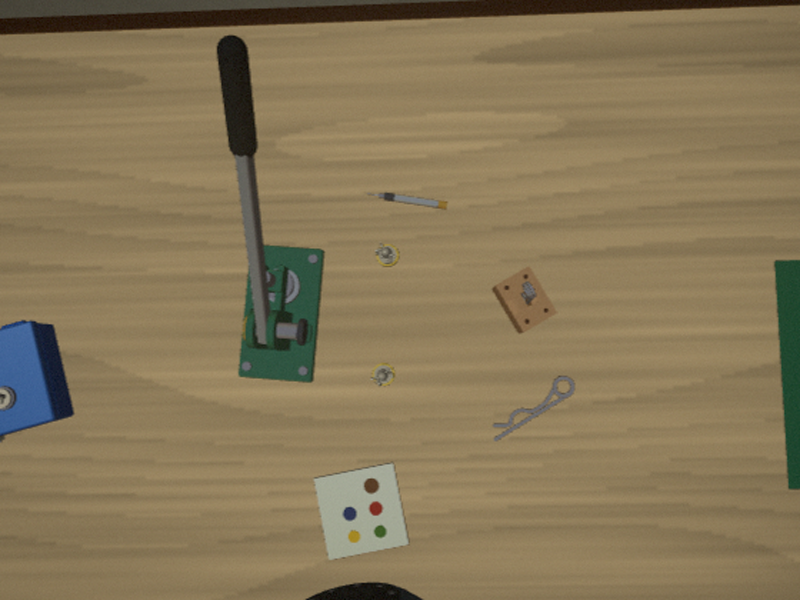

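The scene view shows the press at about (520,260), head at (483,228), the block with its clip at (307,410), goblins at (387,285) and (476,372), and the vice at (500,440). The top view shows the pin head at (303,331) facing −y, the block at (524,300), and a look-alike clip lying on the desk at (535,405).

```bash
python3 - <<'E'
from h import *
import pickle
S=pickle.load(open('scene0.pkl','rb'));T=pickle.load(open('top0.pkl','rb'))
def hsv(s): return cv2.cvtColor(s['pixels'],cv2.COLOR_RGB2HSV)
def big(m,x0,y0,x1,y1):
    k=np.zeros_like(m);k[y0:y1,x0:x1]=m[y0:y1,x0:x1]
    c,_=cv2.findContours(k,cv2.RETR_EXTERNAL,cv2.CHAIN_APPROX_NONE);return max(c,key=cv2.contourArea)
h=hsv(T)
g=big(cv2.inRange(h,(60,80,25),(95,255,255)),150,150,240,280)
r=cv2.boxPoints(cv2.minAreaRect(g))
P=np.array([plane(T,u,v,.006) for u,v in r]);print('plate',r.round(1).tolist(),P.round(4).tolist())
for i in range(4):
    d=P[(i+1)%4]-P[i];print(np.linalg.norm(d),np.degrees(np.arctan2(d[1],d[0])))
print(h[200,367],h[200,385],h[232,212],h[235,205])
b=big(cv2.inRange(h,(5,110,90),(14,255,255)),335,180,400,240)
r=cv2.boxPoints(cv2.minAreaRect(b));P=np.array([plane(T,u,v,.048) for u,v in r]);print('block',r.round(1).tolist(),P.round(4).tolist(),P.mean(0))
for i in range(4):
    d=P[(i+1)%4]-P[i];print(np.linalg.norm(d),np.degrees(np.arctan2(d[1],d[0])))
for nm,s,bx in (('T',T,(195,215,220,250)),('S',S,(322,145,355,175))):
    m=(s['pixels'].max(2)<60).astype(np.uint8)*255
    try:
        c=big(m,*bx);print(nm,cv2.boundingRect(c),cv2.minAreaRect(c),cv2.contourArea(c))
    except Exception as e:print(e)
def crop(s,x0,y0,w,hh):
    return cv2.resize(s['pixels'][y0:y0+hh,x0:x0+w,::-1],(400,300),interpolation=cv2.INTER_CUBIC)
a=np.vstack([np.hstack([crop(S,310,120,100,75),crop(T,160,190,80,60)]),np.hstack([crop(S,175,250,80,60),crop(T,335,180,67,50)])])
cv2.imwrite('pics/m.png',a)
E
```

```text
plate [[167.0, 262.5], [175.39999389648438, 170.10000610351562], [225.8000030517578, 174.6999969482422], [217.39999389648438, 267.1000061035156]] [[0.4609, 0.2126, 0.006], [0.6401, 0.1955, 0.006], [0.6284, 0.0965, 0.006], [0.4501, 0.1149, 0.006]]
0.18004093418842634 -5.449175697842616
0.09962463818970063 -96.75190568924783
0.17919526165153069 174.10697223294946
0.09822091080609299 83.72600926932489
[  8  28 100] [ 20  93 148] [17 60 38] [ 26  19 105]
block [[363.0, 232.0], [363.0, 232.0], [363.0, 232.0], [363.0, 232.0]] [[0.51, -0.1587, 0.048], [0.51, -0.1587, 0.048], [0.51, -0.1587, 0.048], [0.51, -0.1587, 0.048]] [ 0.50996605 -0.15866188  0.048     ]
0.0 0.0
0.0 0.0
0.0 0.0
0.0 0.0
T (208, 223, 8, 19) ((211.5, 232.0), (18.0, 7.0), 90.0) 100.0
S (330, 145, 25, 30) ((342.0, 159.5), (29.0, 24.0), 90.0) 372.5
```

View pics/m.png

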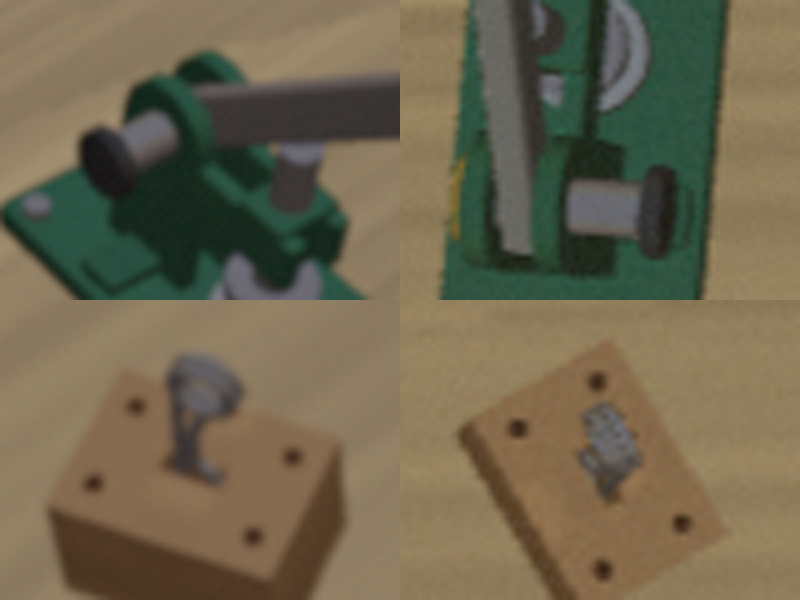

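The crops show the head face centre at scene pixel (336,160.5) and top pixel (≈211.5,232), and the four screw dots on the block top around the clip. The bow's side isn't clear yet.

```bash
cat >> h.py <<'E'
def yaw(q):
    x=Rot.from_quat(q).as_matrix()[:,0];return np.degrees(np.arctan2(x[1],x[0]))
def to(target,y=None):
    """tool-frame shift (in units of 20 mm) after turning to yaw y (deg)"""
    s=readout.sense();y0=yaw(s['tool_rot']);y=y0 if y is None else y
    d=np.array(target)-s['tcp_pos'];a=np.radians(y)
    X=np.array([np.cos(a),np.sin(a),0]);Y=np.array([np.sin(a),-np.cos(a),0])
    print('tcp',s['tcp_pos'].round(4),'yaw',round(y0,2),'F',s['force'].round(1),'t',s['t'],'spin units',round(-((y-y0+180)%360-180)/4,2),'shift units',np.round([d@X/.02,d@Y/.02,-d[2]/.02],2))
E
python3 - <<'E'
from h import *
import pickle
S=pickle.load(open('scene0.pkl','rb'));T=pickle.load(open('top0.pkl','rb'))
for u in (208,211.5,215.5): print('head top',u,plane(T,u,232.3,.096).round(4))
print('tri',tri(ray(S,336.2,160.5),ray(T,214.5,232.3)))
A=np.array([[518,428],[597,381],[682,523],[603,570]])-[400,300]
P=np.array([plane(T,*(p/5.97+[335,180]),.048) for p in A]);print(P.round(4),P.mean(0))
for i in range(4):
    d=P[(i+1)%4]-P[i];print(np.linalg.norm(d),np.degrees(np.arctan2(d[1],d[0])))
# scene screws
B=np.array([[135,406],[292,457],[253,537],[93,484]])-[0,300]
P=np.array([plane(S,*(p/5+[175,250]),.048) for p in B]);print(P.round(4),P.mean(0))
for i in range(4):
    d=P[(i+1)%4]-P[i];print(np.linalg.norm(d),np.degrees(np.arctan2(d[1],d[0])))
# eye
print('eye',tri(ray(S,175+205/5,250+85/5),ray(T,335+210/5.97,180+137/5.97)))
for n,(u,v) in dict(ga=(387,255),gb=(383,376),vice=(410,200)).items(): print(n,plane(T,u*.7,v*.7,.02).round(3))
E
```

```text
head top 208 [0.5141 0.1143 0.096 ]
head top 211.5 [0.514  0.1082 0.096 ]
head top 215.5 [0.5138 0.1013 0.096 ]
tri (array([0.51513066, 0.10531481, 0.09069107]), np.float64(0.003376253033575998))
[[ 0.566  -0.1456  0.048 ]
 [ 0.5798 -0.1701  0.048 ]
 [ 0.5357 -0.1943  0.048 ]
 [ 0.522  -0.1699  0.048 ]] [ 0.55086063 -0.16997823  0.048     ]
0.028098249910175933 -60.558770499614525
0.05022243664826667 -151.24835202462756
0.027963043392174227 119.41682289303066
0.05020908031230073 28.905766366135396
[[ 0.5244 -0.1715  0.048 ]
 [ 0.568  -0.1473  0.048 ]
 [ 0.5818 -0.1717  0.048 ]
 [ 0.5383 -0.1959  0.048 ]] [ 0.55313883 -0.17160032  0.048     ]
0.049875970207070165 29.025840505750136
0.028013470704354986 -60.38678959635284
0.049810575554421525 -150.8753954912114
0.028100072843846274 119.74489875629942
eye (array([ 0.55832844, -0.16632023,  0.09240335]), np.float64(0.000235951756570714))
ga [0.616 0.008 0.02 ]
gb [0.456 0.017 0.02 ]
vice [ 0.69  -0.024  0.02 ]
```

```bash
python3 - <<'E'
from h import *
to([.5114,.0737,.2],-6)
E
```

```text
tcp [ 0.1875 -0.5956  0.2385] yaw 17.47 F [ 0.1  0.5 -0. ] t 0.15 spin units 5.87 shift units [ 12.61 -34.98   1.93]
```

Call:
send_rows(
  commands="0 0 0 0 .98;0 0 0 0 .98;0 0 0 0 .98;0 0 0 0 .98;0 0 0 0 .98;0 0 0 0 .97;0 .36 -1 .05 0;0 .36 -1 .05 0;0 .36 -1 .05 0;0 .36 -1 .05 0;0 .36 -1 .05 0;0 .36 -1 .05 0;0 .36 -1 .05 0;0 .36 -1 .05 0;0 .36 -1 .05 0;0 .36 -1 .05 0;0 .36 -1 .05 0;0 .36 -1 .05 0;0 .36 -1 .05 0;0 .36 -1 .05 0",
)

```text
t: 1.82
tcp_pos: [0.3174, -0.3272, 0.2252]
tool_rot: [0.999, -0.053, -0.0, -0.0]
force: [0.1, 0.1, -0.4]
finger_gap: -0.002
gripper_force: 0.0
```

Call:
send_rows(
  commands="0 .36 -1 .05 0;0 .36 -1 .05 0;0 .36 -1 .05 0;0 .36 -1 .05 0;0 .36 -1 .05 0;0 .36 -1 .05 0;0 .36 -1 .05 0;0 .36 -1 .05 0;0 .36 -1 .05 0;0 .36 -1 .05 0;0 .36 -1 .05 0;0 .36 -1 .05 0;0 .36 -1 .05 0;0 .36 -1 .05 0;0 .36 -1 .05 0;0 .36 -1 .05 0;0 .36 -1 .05 0;0 .36 -1 .05 0;0 0 0 0 0;0 0 0 0 0",
)

```text
t: 3.48
tcp_pos: [0.4837, 0.0168, 0.2071]
tool_rot: [0.999, -0.051, -0.0, 0.0]
force: [-0.5, -0.2, -0.5]
finger_gap: -0.002
gripper_force: 0.0
```

```bash
python3 - <<'E'
from h import *
to([.5114,.0737,.088],-6)
s=readout.sense();print(s['finger_gap'])
W=snap('wrist');c=cv2.resize(W['pixels'][:,:,::-1],(800,600));cv2.imwrite('pics/w1.png',c)
E
```

```text
tcp [0.4837 0.0168 0.2071] yaw -5.87 F [-0.5 -0.2 -0.5] t 3.4833 spin units 0.03 shift units [ 1.08 -2.97  5.95]
-0.002313909729123112
```

View pics/w1.png

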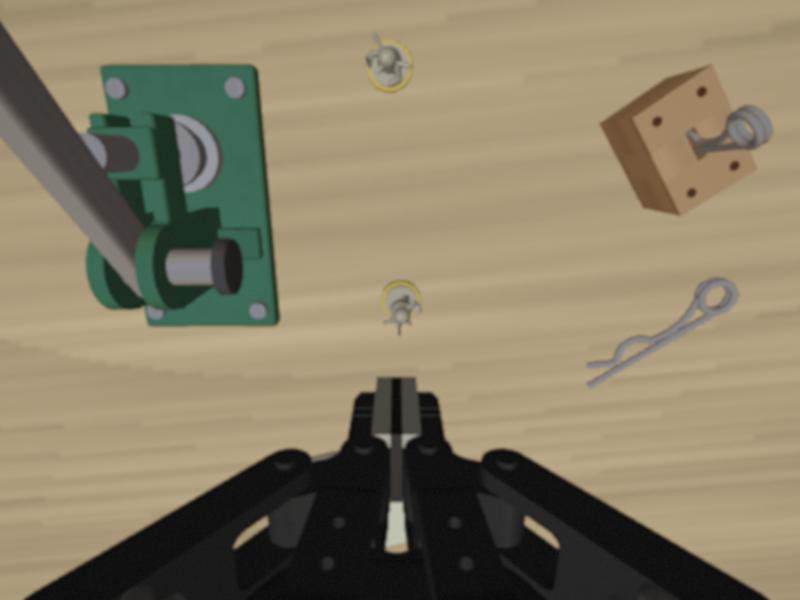

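The wrist view shows the pin head at (228,265), the plate square to the image, the shut fingertips at (397,380), goblin b at (401,305), and the block's clip at (730,130).

Call:
send_rows(
  commands="0 .36 -1 .4 0;0 .36 -1 .5 0;0 .36 -.97 .8 0;0 0 0 .9 0;0 0 0 .9 0;0 0 0 .9 0;0 0 0 .9 0;0 0 0 .65 0;0 0 0 0 0;0 0 -.2 0 0;0 0 -.2 0 0;0 0 -.2 0 0;0 0 0 0 0",
)

```text
t: 4.62
tcp_pos: [0.5135, 0.0855, 0.0894]
tool_rot: [0.999, -0.052, 0.001, -0.0]
force: [-0.2, 0.2, -0.3]
finger_gap: 0.001
gripper_force: 0.0
```

```bash
python3 - <<'E'
from h import *
to([.5145,.1035,.088],-6)
E
```

```text
tcp [0.5135 0.0855 0.0894] yaw -5.98 F [-0.2  0.2 -0.3] t 4.6167 spin units 0.01 shift units [-0.05 -0.9   0.07]
```

Call:
send_rows(
  commands="0 0 -.1 0 0;0 0 -.1 0 0;0 0 -.1 0 0;0 0 -.1 0 0;0 0 -.1 0 0;0 0 -.1 0 0",
)

```text
t: 5.12
tcp_pos: [0.5141, 0.0961, 0.0887]
tool_rot: [0.999, -0.052, 0.0, 0.001]
force: [-1.3, -4.9, 2.6]
finger_gap: -0.004
gripper_force: 2.7
```

Call:
send_rows(
  commands="0 0 -.1 0 0;0 0 -.1 0 0;0 0 -.1 0 0;0 0 -.1 0 0;0 0 -.1 0 0",
)

```text
t: 5.53
tcp_pos: [0.5151, 0.1059, 0.0887]
tool_rot: [0.999, -0.052, -0.0, 0.001]
force: [-0.8, -5.2, 3.8]
finger_gap: 0.003
gripper_force: 2.7
```

Call:
send_rows(
  commands="0 0 -.08 0 0;0 0 -.08 0 0;0 0 -.08 0 0",
)

```text
t: 5.78
tcp_pos: [0.5155, 0.1107, 0.0887]
tool_rot: [0.999, -0.052, -0.0, 0.001]
force: [-1.0, -6.3, 3.2]
finger_gap: 0.001
gripper_force: 2.7
```

Call:
send_rows(
  commands="0 0 -.05 0 0;0 0 -.05 0 0",
)

```text
t: 5.95
tcp_pos: [0.5157, 0.1127, 0.0887]
tool_rot: [0.999, -0.052, -0.0, 0.001]
force: [-0.6, -5.8, 3.2]
finger_gap: -0.001
gripper_force: 2.6
```

Call:
send_rows(
  commands="0 0 -.05 0 0;0 0 -.05 0 0",
)

```text
t: 6.12
tcp_pos: [0.5159, 0.1147, 0.0887]
tool_rot: [0.999, -0.052, -0.0, 0.001]
force: [-1.0, -4.8, 2.8]
finger_gap: 0.002
gripper_force: 2.6
```

Call:
send_rows(
  commands="0 0 -.05 0 0;0 0 -.05 0 0",
)

```text
t: 6.28
tcp_pos: [0.5161, 0.1161, 0.0887]
tool_rot: [0.999, -0.052, -0.0, 0.001]
force: [-1.1, -10.7, 4.1]
finger_gap: 0.003
gripper_force: 5.6
```

Call:
send_rows(
  commands="0 0 -.02 0 0;0 0 0 0 0",
)

```text
t: 6.45
tcp_pos: [0.5161, 0.1161, 0.0887]
tool_rot: [0.999, -0.052, -0.0, 0.002]
force: [-1.5, -9.3, 4.7]
finger_gap: -0.0
gripper_force: 4.7
```

Call:
send_rows(
  commands="0 0 -.02 0 0;0 0 0 0 0;0 0 0 0 0",
)

```text
t: 6.7
tcp_pos: [0.5161, 0.1161, 0.0887]
tool_rot: [0.999, -0.052, -0.0, 0.002]
force: [-2.0, -10.4, 3.3]
finger_gap: 0.002
gripper_force: 5.4
```

Call:
send_rows(
  commands="0 0 .3 0 0;0 0 .9 0 0;0 0 .9 0 0;0 0 0 -1 0;0 0 0 -1 0;0 0 0 -1 0;0 0 0 -1 0;0 0 0 -1 0;0 0 0 -1 0;0 0 0 0 0",
)

```text
t: 7.53
tcp_pos: [0.5143, 0.0768, 0.2119]
tool_rot: [0.999, -0.052, 0.004, -0.0]
force: [1.0, 0.2, 0.6]
finger_gap: 0.002
gripper_force: 0.0
```

```bash
python3 - <<'E'
from h import *
to([.478,.1875,.15],-6)
E
```

```text
tcp [0.5143 0.0768 0.2119] yaw -6.02 F [1.  0.2 0.6] t 7.5333 spin units -0.0 shift units [-2.38 -5.31  3.09]
```

Call:
send_rows(
  commands="0 -.48 -.9 0 0;0 -.48 -.9 0 0;0 -.48 -.9 0 0;0 -.48 -.9 0.3 0;0 -.46 -.9 .7 0;0 0 -.8 .7 0;0 0 0 .7 0;0 0 0 .7 0;0 0 0 0 0;0 0 0 0 0",
)

```text
t: 8.37
tcp_pos: [0.4746, 0.187, 0.1452]
tool_rot: [0.999, -0.052, -0.002, 0.0]
force: [0.7, -0.6, 0.0]
finger_gap: 0.002
gripper_force: 0.0
```

```bash
python3 - <<'E'
from h import *
import pickle
to([.478,.1875,.15],-6)
W=snap('wrist','w2.png');pickle.dump(W,open('w2.pkl','wb'))
print(proj(W,[.522,.179,.09]))
c=cv2.resize(W['pixels'][90:300,140:420,::-1],(800,600),interpolation=cv2.INTER_CUBIC);cv2.imwrite('pics/w2c.png',c)
E
```

```text
tcp [0.4746 0.187  0.1452] yaw -6.01 F [ 0.7 -0.6  0. ] t 8.3667 spin units -0.0 shift units [ 0.17 -0.04 -0.24]
[284.22667259 165.8422103 ]
```

View pics/w2c.png

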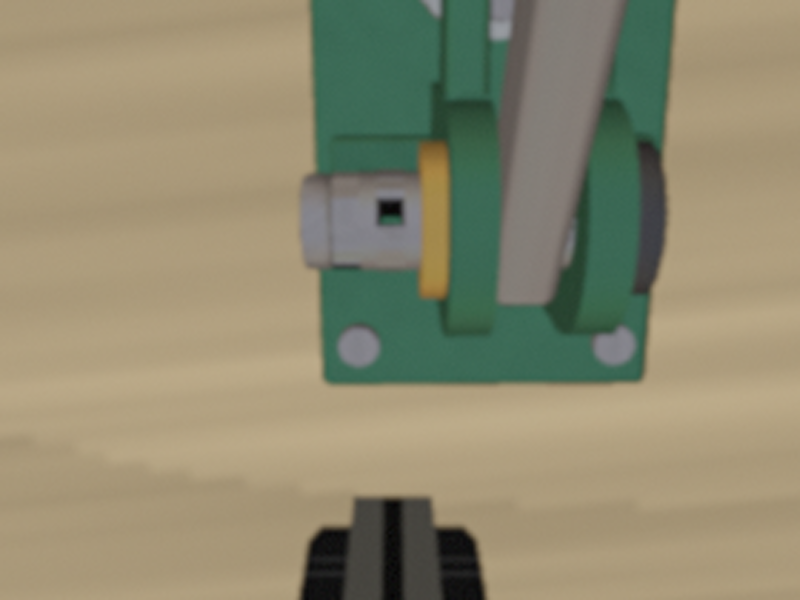

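The crop shows hole A's mouth at crop (390,210), slightly towards press +x of the pin's centreline (rows 172 to 268). B's mouth is at the lower edge (345,268). So A leans about 0.4 rad to +x and is the nearer hole.

```bash
python3 - <<'E'
from h import *
import pickle
W=pickle.load(open('w2.pkl','rb'))
f=lambda u,v:(140+u*.35,90+v*.35)
z0=.09
e,_=ray(W,*f(390,210))
# pin axis: middle of silhouettes on plane z=.09, in the plane through camera along press x
for u in (385,340): 
  _,a=ray(W,*f(u,172.5));_,b=ray(W,*f(u,268));d=(a+b);d/=np.linalg.norm(d);P=e+d*(z0-e[2])/d[2];print('axis pt',P.round(4))
  print('half angle->dist',np.arccos(a@b)/2, 'radius',np.sin(np.arccos(a@b)/2)*np.linalg.norm(P-e))
H=plane(W,*f(390,210),.0992);print('mouth A',H.round(4),'eye',e.round(4))
print('washer y',plane(W,*f(419,220),.1).round(4),'end',plane(W,*f(302,220),.09).round(4))
to([.5583,-.1663,.23])
E
```

```text
axis pt [0.5218 0.1847 0.09  ]
half angle->dist 0.050640602726248034 radius 0.009796218613124526
axis pt [0.5228 0.194  0.09  ]
half angle->dist 0.050566582529210695 radius 0.009796228935333003
mouth A [0.5254 0.1832 0.0992] eye [0.5551 0.18   0.2806]
washer y [0.5229 0.1778 0.1   ] end [0.5237 0.2018 0.09  ]
tcp [0.4754 0.187  0.146 ] yaw -6.03 F [ 0.8 -0.1  0.6] t 8.4167 spin units -0.0 shift units [ 5.98 17.13 -4.2 ]
```

Call:
send_rows(
  commands="30 0 0 -1 0;30 0 0 -1 0;30 0 0 -1 0;30 0 0 -1 0;30 .35 .95 0 0;30 .35 1 0 0;30 .35 1 0 0;30 .35 1 0 0;30 .35 1 0 0;30 .35 1 0 0;30 .35 1 0 0;30 .35 1 0 0;30 .35 1 0 0;30 .35 1 0 0;30 .35 1 0 0;30 .35 1 0 0;30 .35 1 0 0;30 .35 1 0 0;30 .35 1 0 0;30 .35 1 0 0",
)

```text
t: 10.08
tcp_pos: [0.5539, -0.1435, 0.2274]
tool_rot: [0.999, -0.053, 0.001, 0.0]
force: [-0.1, -0.1, -1.0]
finger_gap: 0.352
gripper_force: 0.0
```

Call:
send_rows(
  commands="30 .38 1 0 0;30 0 0 0 -1;30 0 0 0 -1;30 0 0 0 -1;30 0 0 0 -1;30 0 0 0 -1;30 0 0 0 -1;30 0 0 0 -1;30 0 0 0 -1;30 0 0 0 -1;30 0 0 0 -1;30 0 0 0 -1;30 0 0 0 -1;30 0 0 0 -1;30 0 0 0 -1;30 0 0 0 -1;30 0 0 0 -1;30 0 0 0 -1;30 0 0 0 -1;30 0 0 0 -1",
)

```text
t: 11.75
tcp_pos: [0.5592, -0.1631, 0.2274]
tool_rot: [0.818, 0.575, 0.001, 0.001]
force: [-0.4, -0.0, -0.3]
finger_gap: 0.351
gripper_force: 0.0
```

Call:
send_rows(
  commands="30 0 0 0 -1;30 0 0 0 -1;30 0 0 0 -1;30 0 0 0 -1;30 0 0 0 -1;30 0 0 0 -1;30 0 0 0 -1;30 0 0 0 -1;30 0 0 0 -1;30 0 0 0 -1;30 0 0 0 -1;30 0 0 0 -1;30 0 0 0 -1;30 0 0 0 -1;30 0 0 0 -1;30 0 0 0 -1;30 0 0 0 -1;30 0 0 0 -1;30 0 0 0 -1;30 0 0 0 -1",
)

```text
t: 13.42
tcp_pos: [0.5592, -0.1631, 0.2275]
tool_rot: [0.258, 0.966, -0.0, 0.001]
force: [0.0, -0.5, -0.4]
finger_gap: 0.353
gripper_force: 0.0
```

Call:
send_rows(
  commands="30 0 0 0 -1;30 0 0 0 -1;30 0 0 0 -1;30 0 0 0 -1;30 0 0 0 -1;30 0 0 0 -1;30 0 0 0 -1;30 0 0 0 -1;30 0 0 0 -1;30 0 0 0 -1;30 0 0 0 -1;30 0 0 0 -1;30 0 0 0 -1;30 0 0 0 -1;30 0 0 0 -.75;30 0 0 0 0;30 0 0 0 0",
)

```text
t: 14.83
tcp_pos: [0.5592, -0.163, 0.2272]
tool_rot: [-0.249, 0.968, -0.0, 0.001]
force: [0.3, 0.2, -0.7]
finger_gap: 0.35
gripper_force: 0.0
```

```bash
python3 - <<'E'
from h import *
import pickle
to([.5583,-.1663,.16],209)
print(readout.sense()['q'])
W=snap('wrist','w3.png');pickle.dump(W,open('w3.pkl','wb'))
print('eye exp',proj(W,[.5583,-.1663,.094]),'blk',proj(W,[.552,-.1708,.048]))
c=cv2.resize(W['pixels'][70:370,80:480,::-1],(800,600),interpolation=cv2.INTER_CUBIC);cv2.imwrite('pics/w3c.png',c)
E
```

```text
tcp [ 0.5592 -0.163   0.2272] yaw -151.12 F [ 0.3  0.2 -0.7] t 14.8333 spin units -0.03 shift units [ 0.12 -0.12  3.36]
[-4.75427547e-01  4.83915550e-01  1.55590131e+00  1.66925139e-04
  1.10033361e+00 -2.55030631e+00]
eye exp [272.64472142 204.00453657] blk [272.33634619 183.64633735]
```

View pics/w3c.png

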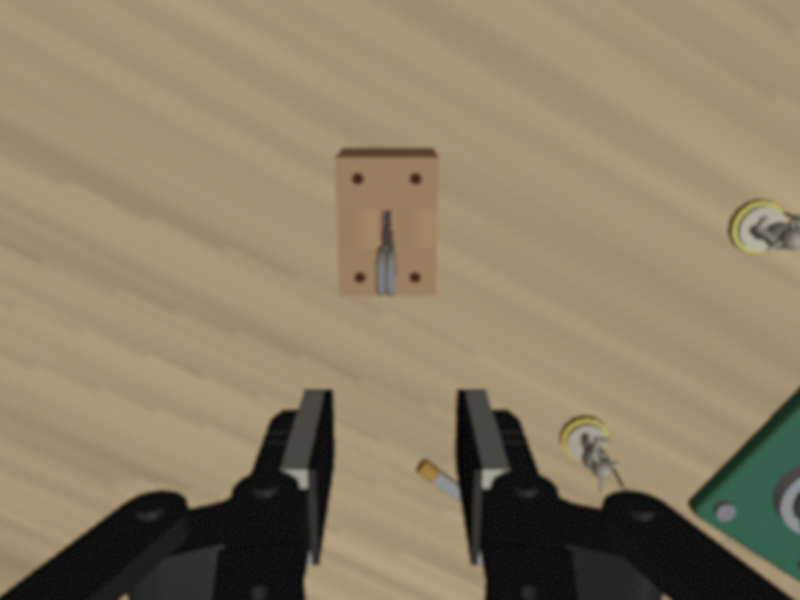

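The clip stands in line with the image's vertical at column 386, with the eye's coils at crop (386,272). Its straight leg is on the upper side (tool +x), so the bow faces tool −x. This agrees with the triangulated eye, so I descend.

Call:
send_rows(
  commands="30 .12 -.12 .9 0;30 0 0 1 0;30 0 0 1 0;30 0 0 1 0;30 0 0 1 0;30 0 0 1 0;30 0 0 .7 0;30 0 0 .6 0;30 0 0 0 0;30 0 0 0 0",
)

```text
t: 15.72
tcp_pos: [0.5581, -0.166, 0.0821]
tool_rot: [-0.25, 0.968, 0.0, -0.0]
force: [-0.5, -0.8, 0.3]
finger_gap: 0.353
gripper_force: 0.0
```

```bash
python3 - <<'E'
from h import *
import pickle
to([.5583,-.1663,.083],209)
W=snap('wrist','w4.png');pickle.dump(W,open('w4.pkl','wb'))
c=cv2.resize(W['pixels'][210:420,140:420,::-1],(800,600),interpolation=cv2.INTER_CUBIC);cv2.imwrite('pics/w4c.png',c)
E
```

```text
tcp [ 0.5581 -0.166   0.0821] yaw -151.05 F [-0.5 -0.8  0.3] t 15.7167 spin units -0.01 shift units [-0.   -0.02 -0.05]
```

View pics/w4c.png

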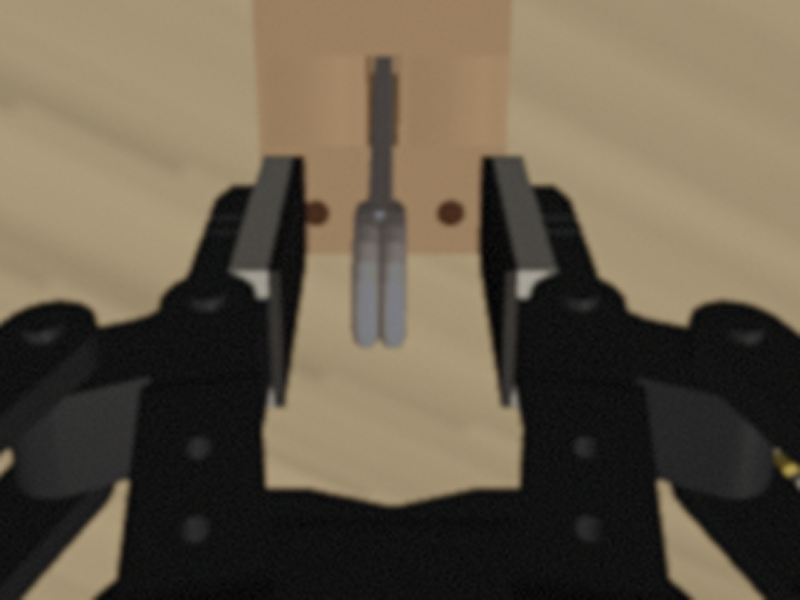

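The eye sits midway between the pads but about 2 mm to the left (380 vs 393), so I shift −y a little and close.

Call:
send_rows(
  commands="30 0 -.1 0 0;14 0 0 0 0;10 0 0 0 0;4 0 0 0 0;2 0 0 0 0;2 0 0 0 0;2 0 0 0 0;2 0 0 0 0",
  grip_force=80,
)

```text
t: 16.43
tcp_pos: [0.5598, -0.1682, 0.083]
tool_rot: [-0.25, 0.968, -0.001, 0.001]
force: [0.7, -1.1, 5.3]
finger_gap: 0.079
gripper_force: 78.2
```

Call:
send_rows(
  commands="2 0 0 -.2 0;2 0 0 -.3 0;2 0 0 -.4 0;2 0 0 -.5 0;2 0 0 -.6 0;2 0 0 -.8 0;2 0 0 -1 0;2 0 0 -1 0;2 0 0 -1 0;2 0 0 -1 0;2 0 0 -.6 0;2 0 0 0 0",
)

```text
t: 17.43
tcp_pos: [0.5607, -0.1683, 0.2342]
tool_rot: [-0.25, 0.968, -0.002, 0.003]
force: [0.8, 0.3, 0.2]
finger_gap: 0.074
gripper_force: 78.1
```

```bash
python3 - <<'E'
from h import *
to([.5307,.1823,.215],174)
E
```

```text
tcp [ 0.5607 -0.1683  0.2342] yaw -151.01 F [0.8 0.3 0.2] t 17.4333 spin units 8.75 shift units [ 3.32 17.28  0.96]
```

Call:
send_rows(
  commands="2 0 0 0 .97;2 0 0 0 .97;2 0 0 0 .97;2 0 0 0 .97;2 0 0 0 .97;2 0 0 0 .97;2 0 0 0 .97;2 0 0 0 .97;2 0 0 0 .99;2 .18 .95 0 0;2 .18 .95 0 0;2 .18 .95 0 0;2 .18 .95 0 0;2 .18 .95 0 0;2 .18 .95 0 0;2 .18 .95 0 0;2 .18 .95 0 0;2 .18 .95 0 0",
)

```text
t: 18.93
tcp_pos: [0.5438, 0.0069, 0.2297]
tool_rot: [0.053, 0.999, 0.0, -0.001]
force: [-0.7, 0.3, -0.1]
finger_gap: 0.077
gripper_force: 78.1
```

Call:
send_rows(
  commands="2 .18 .95 0 0;2 .18 .95 0 0;2 .18 .95 0 0;2 .18 .95 0 0;2 .18 .95 0 0;2 .18 .95 0 0;2 .18 .95 0 0;2 .18 .95 0 0;2 .08 .18 .5 0;2 0 0 .46 0;2 0 0 0 0;2 0 0 0 0",
)

```text
t: 19.93
tcp_pos: [0.5299, 0.1627, 0.2097]
tool_rot: [0.053, 0.999, -0.0, -0.002]
force: [-0.7, -0.7, -0.4]
finger_gap: 0.076
gripper_force: 78.1
```

```bash
python3 - <<'E'
from h import *
import pickle
to([.5307,.1823,.215],174)
W=snap('wrist','w5.png');pickle.dump(W,open('w5.pkl','wb'))
s=readout.sense();X=Rot.from_quat(s['tool_rot']).as_matrix()
print('tip exp',proj(W,s['tcp_pos']+X@[.009,0,.077]),'hole',proj(W,[.5217,.1832,.09]),'mouth',proj(W,[.5254,.1832,.0992]), s['finger_gap'])
print('eye',W['eye'])
c=cv2.resize(W['pixels'][90:300,140:420,::-1],(800,600),interpolation=cv2.INTER_CUBIC);cv2.imwrite('pics/w5c.png',c)
E
```

```text
tcp [0.5299 0.1627 0.2097] yaw 173.94 F [-0.7 -0.7 -0.4] t 19.9333 spin units -0.01 shift units [ 0.06  0.98 -0.27]
tip exp [275.24435711 220.04365883] hole [299.45996982 200.83085165] mouth [300.59753639 208.35439039] 0.07720799005882736
eye [0.44958047 0.17266945 0.34557193]
```

View pics/w5c.png

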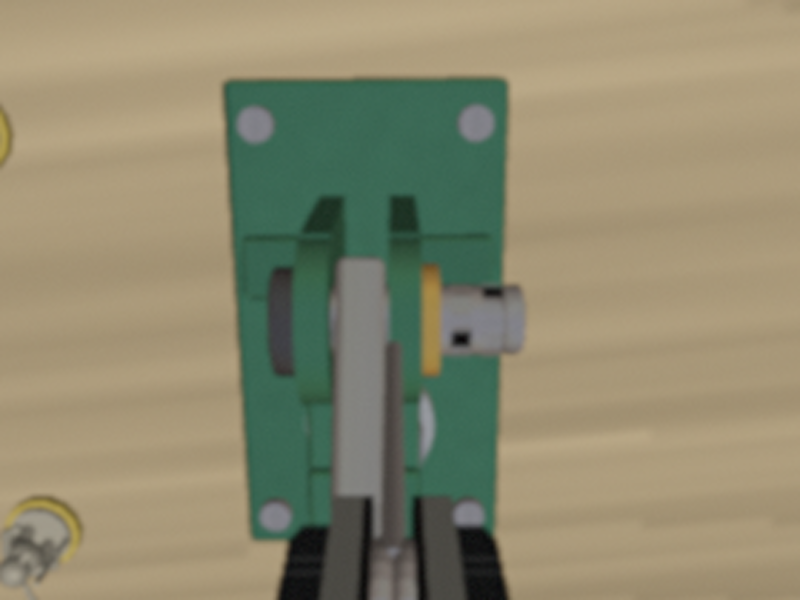

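The crop shows the clip held, its leg's tip at crop (392,345). Hole A's mouth is at (461,339) and B's at (492,292); the pin spans rows 288 to 355.

```bash
python3 - <<'E'
from h import *
import pickle
W=pickle.load(open('w5.pkl','rb'))
f=lambda u,v:(140+u*.35,90+v*.35)
s=readout.sense();p=s['tcp_pos'];a=np.radians(173.94)
X=np.array([np.cos(a),np.sin(a),0]);Y=np.array([np.sin(a),-np.cos(a),0])
for zt in (-.079,-.0764,-.074):
  P=plane(W,*f(392,344),p[2]+zt);d=P-p;print('tip',P.round(4),'tool xy',d@X,d@Y)
e,_=ray(W,0,0)
_,A=ray(W,*f(463,288));_,B=ray(W,*f(463,355));d=A+B;d/=np.linalg.norm(d);C=e+d*(.09-e[2])/d[2];print('axis',C.round(4),'r',np.sin(np.arccos(A@B)/2)*np.linalg.norm(C-e))
M=plane(W,*f(461,339),.0992);print('mouth',M.round(4)); M=plane(W,*f(461,339),.0985);print(M.round(4))
d=C-p;print('axis in tool',d@X,d@Y);d=M-p;print('mouth in tool',d@X,d@Y,'lean',np.arcsin((C-M)@X/.01))
S=snap('scene')
q=p+X*.0147;q[2]-=.0764;u=proj(S,q);print('scene tip',u, proj(S,[.5217,.1832,.09]))
x,y=int(u[0]),int(u[1])
cv2.imwrite('pics/s6.png',cv2.resize(S['pixels'][y-60:y+30,x-60:x+60,::-1],(800,600),interpolation=cv2.INTER_CUBIC))
E
```

```text
tip [0.5153 0.1655 0.1313] tool xy 0.015530169222219687 0.0013082408695275095
tip [0.5145 0.1656 0.1339] tool xy 0.016332189748332303 0.0013102758697683193
tip [0.5138 0.1657 0.1363] tool xy 0.017072516387820938 0.0013121543315290616
axis [0.5234 0.1852 0.09  ] r 0.009633810420913162
mouth [0.5257 0.1838 0.0992]
[0.5259 0.1838 0.0985]
axis in tool 0.009562090014908093 0.02172382544493756
mouth in tool 0.006883816815960019 0.020612211187743704 lean 0.2711372577607424
scene tip [363.68783351 125.36147403] [370.58273799 142.09284485]
```

View pics/s6.png

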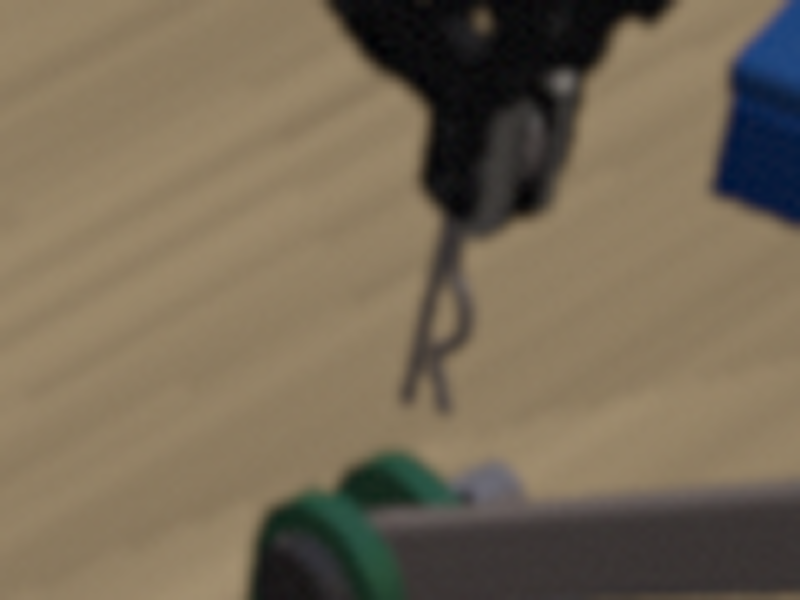

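The scene crop shows the clip held cleanly, with the leg's tip at crop (407,402), the leg rising to (447,225), and the bow on the right. The tip matches the prediction within 1 px.

```bash
python3 - <<'E'
from h import *
import pickle
W=pickle.load(open('w5.pkl','rb'))
S=snap('scene')
s=readout.sense();p=s['tcp_pos'];a=np.radians(173.94)
X=np.array([np.cos(a),np.sin(a),0]);Y=np.array([np.sin(a),-np.cos(a),0])
T,e=tri(ray(S,303+407/6.667,65+402/6.667),ray(W,140+392*.35,90+344*.35));d=T-p
print('tip',T.round(4),'err',e,'tool',(d@X).round(4),(d@Y).round(4),d[2].round(4))
for yo in (.0,.0013):
  L=[]
  for u,v in ((407,402),(447,225)):
    o,r=ray(S,303+u/6.667,65+v/6.667);t=((p+Y*yo-o)@Y)/(r@Y);P=o+r*t-p;L.append([P@X,P[2]])
  L=np.array(L);print(L.round(4),'tilt',np.arctan2(L[0,0]-L[1,0],L[1,1]-L[0,1]))
E
```

```text
tip [0.5151 0.1658 0.1325] err 0.0005425654402925917 tool 0.0163 0.0013 -0.0786
[[ 0.0147 -0.0767]
 [ 0.0115 -0.0211]] tilt 0.05728616927069167
[[ 0.0159 -0.0782]
 [ 0.0127 -0.0225]] tilt 0.0572861692706919
```

Call:
send_rows(
  commands="2 -.2 .4 0 0;2 -.255 .565 0 0;2 0 0 .4 0;2 0 0 .4 0;2 0 0 .4 0;2 0 0 0 0;2 0 0 0 0",
)

```text
t: 20.67
tcp_pos: [0.541, 0.1817, 0.1859]
tool_rot: [0.052, 0.999, -0.0, -0.001]
force: [-0.6, -0.2, -0.1]
finger_gap: 0.076
gripper_force: 78.1
```

```bash
python3 - <<'E'
from h import *
import pickle
s=readout.sense();p=s['tcp_pos'];print(p.round(4),yaw(s['tool_rot']),s['force'].round(1),s['t'])
W=snap('wrist','w7.png');pickle.dump(W,open('w7.pkl','wb'))
a=np.radians(173.94);X=np.array([np.cos(a),np.sin(a),0]);Y=np.array([np.sin(a),-np.cos(a),0])
print('tip',proj(W,p+X*.016+Y*.0013-[0,0,.078]),'mouth',proj(W,[.5256,.1836,.0995]),'axis',proj(W,[.5225,.1833,.09]))
u=proj(W,[.5256,.1836,.0995]).astype(int)
c=W['pixels'][u[1]-45:u[1]+30,u[0]-50:u[0]+50,::-1];print(u[0]-50,u[1]-45)
cv2.imwrite('pics/w7c.png',cv2.resize(c,(800,600),interpolation=cv2.INTER_CUBIC))
E
```

```text
[0.541  0.1817 0.1859] 173.98445089815024 [-0.6 -0.2 -0.1] 20.6667
tip [277.14588396 208.9647967 ] mouth [275.68990523 206.21837693] axis [274.90838878 198.66509316]
225 161
```

View pics/w7c.png

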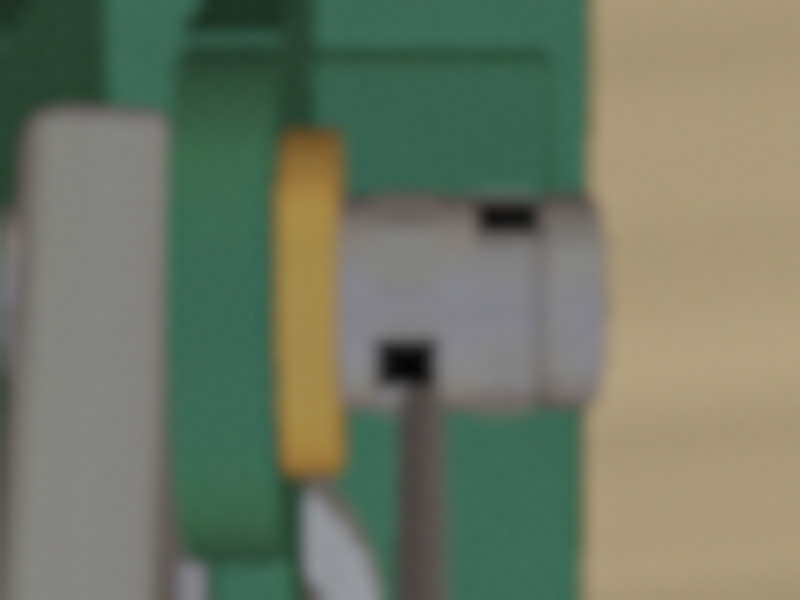

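The crop shows hole A's mouth centred at (407,362) and the leg's tip at (423,380), about 9 mm above it. The leg needs about −1.6 mm in tool y and −0.7 mm in tool x, then down by feel.

Call:
send_rows(
  commands="2 -.035 -.082 0 0;2 0 0 .12 0;2 0 0 .12 0;2 0 0 .08 0;2 0 0 0 0;2 0 0 0 0",
)

```text
t: 21.22
tcp_pos: [0.5424, 0.1802, 0.1806]
tool_rot: [0.052, 0.999, -0.0, -0.0]
force: [-0.2, 0.1, 1.0]
finger_gap: 0.075
gripper_force: 78.1
```

Call:
send_rows(
  commands="2 0 0 .05 0;2 0 0 .05 0;2 0 0 0 0",
)

```text
t: 21.47
tcp_pos: [0.5424, 0.1802, 0.1786]
tool_rot: [0.052, 0.999, -0.0, -0.0]
force: [-0.2, 0.2, -0.1]
finger_gap: 0.072
gripper_force: 78.1
```

Call:
send_rows(
  commands="2 0 0 .05 0;2 0 0 .05 0;2 0 0 0 0",
)

```text
t: 21.72
tcp_pos: [0.5423, 0.1802, 0.1765]
tool_rot: [0.052, 0.999, -0.0, -0.0]
force: [0.3, -0.1, -0.4]
finger_gap: 0.077
gripper_force: 78.1
```

Call:
send_rows(
  commands="2 .03 0 0 0;2 0 0 .04 0;2 0 0 .04 0;2 0 0 0 0",
)

```text
t: 22.05
tcp_pos: [0.5418, 0.1803, 0.175]
tool_rot: [0.052, 0.999, -0.0, -0.0]
force: [-0.4, -0.7, -0.2]
finger_gap: 0.077
gripper_force: 78.1
```

Call:
send_rows(
  commands="2 0 0 .04 0;2 0 0 .04 0;2 0 0 0 0",
)

```text
t: 22.3
tcp_pos: [0.5418, 0.1803, 0.1733]
tool_rot: [0.052, 0.999, -0.0, -0.0]
force: [0.5, -0.2, 0.5]
finger_gap: 0.073
gripper_force: 78.1
```

Call:
send_rows(
  commands="2 0 0 .04 0;2 0 0 .02 0;2 0 0 0 0",
)

```text
t: 22.55
tcp_pos: [0.542, 0.1803, 0.1725]
tool_rot: [0.052, 0.999, 0.0, 0.0]
force: [-0.2, 0.2, 2.0]
finger_gap: 0.078
gripper_force: 78.2
```

Call:
send_rows(
  commands="2 .04 0 0 0;2 .04 0 0 0;2 0 0 0 0",
)

```text
t: 22.8
tcp_pos: [0.5399, 0.1804, 0.1722]
tool_rot: [0.052, 0.999, -0.0, -0.0]
force: [0.8, 0.2, -0.2]
finger_gap: 0.075
gripper_force: 78.2
```

Call:
send_rows(
  commands="2 .04 0 0 0;2 .04 0 0 0;2 0 0 0 0",
)

```text
t: 23.05
tcp_pos: [0.5389, 0.1806, 0.1723]
tool_rot: [0.052, 0.999, -0.0, 0.0]
force: [0.9, 0.1, -1.3]
finger_gap: 0.073
gripper_force: 78.2
```

```bash
python3 - <<'E'
from h import *
import pickle
s=readout.sense();print(s['force'].round(2),s['tcp_pos'].round(4))
W7=pickle.load(open('w7.pkl','rb'));W=snap('wrist','w8.png')
for w in (W7,W):
  c=proj(w,[.5225,.1833,.1]);v=w['pixels'].max(2);u0,v0=int(c[0]),int(c[1])
  print('ref',c.round(1))
  m=(v<45).astype(np.uint8);m2=np.zeros_like(m);m2[v0-20:v0+25,u0-12:u0+30]=m[v0-20:v0+25,u0-12:u0+30]
  n,_,st,ce=cv2.connectedComponentsWithStats(m2)
  for i in range(1,n): print(st[i],(ce[i]-c).round(2))
c=proj(W,[.5225,.1833,.1]).astype(int)
g=cv2.cvtColor(W['pixels'],cv2.COLOR_RGB2GRAY)[c[1]-16:c[1]+20,c[0]-10:c[0]+26:1];print('\n'.join(' '.join('%3d'%x for x in r) for r in g))
E
```

```text
[ 0.93  0.07 -1.34] [0.5389 0.1806 0.1723]
ref [274.8 202.3]
[286 187   5   2  10] [ 13.19 -14.82]
[273 205   5   4  17] [0.37 3.92]
ref [276.6 210.3]
[288 194   6   3  16] [ 13.91 -15.4 ]
137 131 118 103  97  98  99 100 101 100  99  99  99 100 100  99  99 100 100  97  77  49  29  28  26  27  28  35  58  81  94  99  99  97  98 101
138 133 122 110 107 106 107 106 104 103 102 101 101 103 105 106 108 109 110 106  86  51  26  19  19  20  21  30  55  84 101 106 107 107 107 108
139 134 125 117 116 117 116 115 115 115 114 113 114 114 114 115 117 116 118 113  95  65  46  42  41  41  41  44  64  89 104 111 112 113 113 114
138 133 128 124 123 123 123 125 125 125 125 126 126 125 125 125 124 122 123 121 107  88  77  77  77  78  77  77  83  96 111 118 118 119 119 118
137 134 130 127 126 127 127 128 130 130 129 129 129 130 129 127 128 127 127 125 118 110 106 107 105 105 105 104 101 106 116 120 123 124 124 125
137 134 131 129 129 130 128 129 130 130 131 130 130 130 130 129 130 131 130 129 126 122 121 121 121 121 120 118 113 114 120 128 129 129 129 129
136 135 131 130 130 130 130 131 130 130 130 129
[... 3572 characters left out ...]
  91  92  90  83  73  69  72  79  85  89  92  91  90  91  91  91  91  90  91  89  91  92  91  91  90  91  90  90 106 133 149
128 127 118 105  95  91  91  89  82  72  71  74  81  87  89  93  92  91  92  91  91  89  91  91  92  91  92  92  91  91  91  90  91 107 132 150
120 118 113 103  93  90  91  88  79  71  71  72  80  87  91  93  92  91  92  92  91  90  90  91  91  91  92  92  91  91  91  91  91 106 134 151
111 107 105  99  93  91  89  86  78  70  69  73  79  85  90  94  91  92  91  91  92  91  91  89  90  92  91  92  93  92  91  90  92 107 133 150
113 103  98  94  92  92  92  86  79  72  70  73  80  86  91  94  91  93  93  91  91  91  90  91  91  90  90  91  91  92  90  89  91 107 134 152
```

Call:
send_rows(
  commands="2 .04 0 0 0;2 .04 0 0 0;2 0 0 0 0",
)

```text
t: 23.35
tcp_pos: [0.5381, 0.1806, 0.1725]
tool_rot: [0.052, 0.999, 0.0, 0.001]
force: [2.2, -0.7, -0.4]
finger_gap: 0.077
gripper_force: 78.1
```

Call:
send_rows(
  commands="2 .04 0 0 0;2 .04 0 0 0;2 0 0 0 0",
)

```text
t: 23.6
tcp_pos: [0.5364, 0.1808, 0.1725]
tool_rot: [0.052, 0.999, 0.0, 0.001]
force: [4.7, -0.3, -1.3]
finger_gap: 0.079
gripper_force: 77.9
```

```bash
cat > pk.py <<'E'
from h import *
s=readout.sense();print(s['force'].round(2),s['tcp_pos'].round(4),s['t'],s['finger_gap'])
w=snap('wrist')
c=proj(w,[.5225,.1833,.1]);v=w['pixels'].max(2);u0,v0=int(c[0]),int(c[1]);print('ref',c.round(1))
m=(v<45).astype(np.uint8);m2=np.zeros_like(m);m2[v0-20:v0+25,u0-12:u0+30]=m[v0-20:v0+25,u0-12:u0+30]
n,_,st,ce=cv2.connectedComponentsWithStats(m2)
for i in range(1,n): print(st[i],(ce[i]-c).round(2))
g=cv2.cvtColor(w['pixels'],cv2.COLOR_RGB2GRAY)[v0-8:v0+18,u0-5:u0+8];print('\n'.join(' '.join('%3d'%x for x in r) for r in g))
E
python3 pk.py
```

```text
[ 4.69 -0.32 -1.31] [0.5364 0.1808 0.1725] 23.6 0.07859797043188636
ref [276.5 213.5]
[288 196   6   2  11] [ 13.73 -16.94]
132 132 132 130 130 129 129 129 130 131 131 133 132
133 132 132 131 131 130 130 131 131 131 130 132 132
133 133 132 131 130 130 131 130 131 130 131 133 133
132 132 131 131 130 129 129 129 129 130 131 131 132
131 131 133 132 130 129 127 126 127 126 128 131 132
132 132 132 130 128 123 122 121 121 124 128 131 131
133 132 127 122 115 108 106 109 112 118 125 131 132
134 131 117 100  91  86  85  91  97 103 117 130 134
135 130 108  79  68  71  75  80  84  88 109 129 134
136 129 107  70  59  67  72  79  80  83 108 129 136
136 129 106  69  57  66  75  79  81  83 109 129 136
137 131 105  69  59  66  75  79  79  82 108 130 136
134 129 106  71  60  69  74  79  80  84 108 128 135
134 129 108  78  64  69  73  78  82  86 109 128 135
132 129 116  91  72  69  73  78  85  95 114 129 132
129 128 122 102  78  70  72  80  88 102 118 127 128
121 122 117 101  78  69  71  80  88 103 116 121 121
111 111 110  96  77  69  73  79  89 100 109 110 111
 97 100  98  90  75  68  73  79  88  94  99  99  98
 91  93  92  86  74  70  73  77  86  92  93  91  91
 91  90  90  82  73  70  72  80  86  90  90  91  89
 91  90  89  81  73  70  74  79  85  88  92  90  90
 89  90  89  78  71  69  72  79  86  89  91  92  91
 89  90  87  78  70  70  73  77  86  91  92  92  91
 92  91  85  79  70  69  73  79  85  90  92  94  92
 90  90  86  80  70  70  72  78  85  91  92  93  92
```

```bash
python3 - <<'E'
from h import *
s=readout.sense();p=s['tcp_pos'];w=snap('wrist')
R=Rot.from_quat(s['tool_rot']).as_matrix();X=R[:,0]
print('rigid leg @z.1',proj(w,p+R@[.0157,.0015,.0725]))
for r in (212.8,216.3,219.8): print(r,plane(w,277.5,r,.0998).round(4))
print('axis top',proj(w,[.5223,.1833,.1]),'silh', [proj(w,[.5223+.01*np.sin(a),.1833,.09+.01*np.cos(a)]).round(1) for a in (0,.06,.1,.2,.34)])
S=snap('scene');q=p+R@[.016,.0013,.02];u=proj(S,q);x,y=int(u[0]),int(u[1]);print(u,x,y)
g=cv2.cvtColor(S['pixels'],cv2.COLOR_RGB2GRAY)[y-4:y+34:2,x-14:x+12];print('\n'.join(' '.join('%3d'%v for v in r) for r in g))
E
```

```text
rigid leg @z.1 [277.3160073  211.44082972]
212.8 [0.522  0.184  0.0998]
216.3 [0.5245 0.1837 0.0998]
219.8 [0.527  0.1835 0.0998]
axis top [276.51222312 213.42585609] silh [array([276.5, 213.4]), array([276.6, 214.3]), array([276.7, 214.8]), array([276.8, 216.1]), array([277. , 217.8])]
[375.67794554 112.74682294] 375 112
130 132 133 135 134 134 134 133 132 132 129 112  75  32  14  16  15  15  13  12  19  36  54  61  60  52
135 135 133 133 133 133 131 129 130 130 129 122 102  69  36  19  16  13  11  15  25  42  57  61  59  47
133 131 131 130 129 128 129 129 129 129 131 130 127 114  87  50  24  11   9  16  28  48  59  60  53  39
130 129 129 128 128 129 129 129 130 130 130 130 130 128 117  87  56  37  30  34  44  55  58  58  57  71
128 128 128 129 129 129 129 129 129 128 129 129 129 127 114  84  60  53  59  63  68  72  81  94 105 117
128 130 129 129 129 129 129 128 128 128 129 130 129 121 100  70  54  60  82 105 114 119 124 126 129 129
129 129 129 128 127 127 128 128 129 129 130 130 127 111  82  57  54  67  96 121 129 128 129 129 129 128
128 127 126 128 128 129 128 129 128 127 126 126 
[... 499 characters left out ...]
 140 139 137 123  92  66  66  71  73  74  80 100 123 135 138 138 141 140 142
 64  67  70  77  88 105 122 131 136 131 111  81  73  80  72  81 103 118 129 137 141 142 142 143 141 140
 42  51  60  66  70  72  80  94 108 106  85  70  80  87  79  80 100 110 116 125 135 141 141 140 139 137
 31  36  40  50  59  69  70  70  75  74  66  64  80  91  81  78  90 101 104 106 117 130 135 134 133 133
 49  51  53  51  59  67  78  83  82  82  81  81  86  92  92  89  92  99  99  99 101 105 109 108 107 105
 90  93  94  93  93  93  94  94  93  90  91  91  90  89  88  87  87  86  85  82  82  81  79  77  77  75
 76  72  72  72  70  70  68  68  67  66  67  64  63  63  63  62  60  60  60  60  60  59  59  57  58  57
```

Call:
send_rows(
  commands="2 .04 0 0 0;2 .04 0 0 0;2 0 0 0 0",
)

```text
t: 24.0
tcp_pos: [0.5344, 0.1811, 0.1723]
tool_rot: [0.052, 0.999, 0.0, 0.001]
force: [5.5, -0.6, -2.9]
finger_gap: 0.075
gripper_force: 77.9
```

```bash
python3 pk.py
```

```text
[ 5.51 -0.56 -2.86] [0.5344 0.1811 0.1723] 24.0 0.07545580929996573
ref [276.6 216.6]
130 131 129 130 129 130 130 128 129 128 129 132 130
130 130 130 129 128 129 128 128 127 129 130 131 130
132 132 131 128 127 125 124 125 127 129 129 131 131
133 130 127 121 116 113 111 113 116 119 126 132 133
134 129 116  97  92  90  89  93  97 102 116 129 134
134 130 108  76  67  71  75  80  83  87 110 130 135
135 129 107  68  58  68  72  79  79  82 107 129 135
136 130 106  68  58  66  73  79  80  82 106 129 135
135 130 105  69  59  66  73  79  80  82 108 130 136
136 130 105  70  60  67  74  78  81  83 108 129 135
136 129 106  73  62  68  73  79  81  84 108 129 135
134 130 111  82  66  69  73  79  80  88 109 130 135
133 131 121  99  75  68  72  79  86  95 115 130 134
133 133 127 107  81  69  72  77  87 105 121 130 132
130 131 126 109  83  69  72  78  90 108 122 129 130
128 128 124 107  80  69  71  79  89 106 121 127 128
122 124 119 102  79  69  72  77  87 105 117 121 122
111 112 110  96  76  69  72  79  87  98 108 112 112
 98  99  96  86  74  69  73  78  85  92  97  99  99
 91  90  88  80  70  70  73  78  85  90  91  91  90
 90  89  85  77  70  68  71  79  84  90  91  90  89
 90  91  86  79  71  69  72  81  85  89  92  90  91
 91  90  87  80  72  70  72  79  85  90  93  92  91
 91  91  87  78  71  69  72  79  84  89  92  92  92
 91  91  87  79  71  70  72  77  87  90  93  92  90
 91  92  87  79  72  69  73  80  85  89  92  93  92
```

Call:
send_rows(
  commands="2 -.04 0 0 0;2 0 0 0 0",
)

```text
t: 24.22
tcp_pos: [0.5347, 0.1811, 0.1723]
tool_rot: [0.053, 0.999, 0.0, -0.0]
force: [3.6, -0.4, -3.2]
finger_gap: 0.071
gripper_force: 77.9
```

Call:
send_rows(
  commands="2 0 0 .04 0;2 0 0 .04 0;2 0 0 0 0",
)

```text
t: 24.47
tcp_pos: [0.5346, 0.1812, 0.171]
tool_rot: [0.053, 0.999, 0.0, -0.0]
force: [3.5, -0.1, 0.9]
finger_gap: 0.076
gripper_force: 78.4
```

Call:
send_rows(
  commands="2 -.04 0 0 0;2 0 0 .05 0;2 0 0 .05 0;2 0 0 0 0",
)

```text
t: 24.8
tcp_pos: [0.5351, 0.181, 0.1684]
tool_rot: [0.052, 0.999, 0.0, -0.0]
force: [1.5, 0.4, 0.2]
finger_gap: 0.077
gripper_force: 78.3
```

Call:
send_rows(
  commands="2 0 0 .05 0;2 0 0 .05 0;2 0 0 0 0",
)

```text
t: 25.05
tcp_pos: [0.5352, 0.1809, 0.1663]
tool_rot: [0.053, 0.999, -0.0, -0.0]
force: [2.1, 0.4, 0.2]
finger_gap: 0.077
gripper_force: 78.3
```

Call:
send_rows(
  commands="2 0 0 .06 0;2 0 0 .06 0;2 0 0 .06 0;2 0 0 0 0",
)

```text
t: 25.38
tcp_pos: [0.5355, 0.1809, 0.1628]
tool_rot: [0.053, 0.999, -0.0, -0.0]
force: [2.5, -0.4, 0.1]
finger_gap: 0.081
gripper_force: 78.3
```

Call:
send_rows(
  commands="2 0 0 .06 0;2 0 0 .06 0;2 0 0 0 0",
)

```text
t: 25.63
tcp_pos: [0.5356, 0.1809, 0.1606]
tool_rot: [0.052, 0.999, 0.0, 0.0]
force: [3.0, -0.3, 1.0]
finger_gap: 0.074
gripper_force: 78.4
```

Call:
send_rows(
  commands="2 -.03 0 .06 0;2 0 0 .06 0;2 0 0 0 0",
)

```text
t: 25.88
tcp_pos: [0.5361, 0.1809, 0.1583]
tool_rot: [0.053, 0.999, 0.0, -0.0]
force: [1.2, -0.6, 3.1]
finger_gap: 0.073
gripper_force: 78.6
```

Call:
send_rows(
  commands="2 0 0 .06 0;2 0 0 .06 0;2 0 0 0 0",
)

```text
t: 26.13
tcp_pos: [0.5361, 0.1809, 0.1558]
tool_rot: [0.052, 0.999, 0.0, 0.0]
force: [2.5, -0.9, 1.4]
finger_gap: 0.079
gripper_force: 78.7
```

Call:
send_rows(
  commands="2 0 0 .06 0;2 0 0 .06 0;2 0 0 0 0",
)

```text
t: 26.38
tcp_pos: [0.5363, 0.1809, 0.1533]
tool_rot: [0.052, 0.999, 0.0, 0.0]
force: [3.6, -0.6, 3.0]
finger_gap: 0.077
gripper_force: 78.7
```

Call:
send_rows(
  commands="2 -.04 0 .06 0;2 0 0 .06 0;2 0 0 0 0",
)

```text
t: 26.63
tcp_pos: [0.5367, 0.1808, 0.1508]
tool_rot: [0.053, 0.999, 0.0, -0.0]
force: [2.3, -0.4, 1.8]
finger_gap: 0.077
gripper_force: 78.7
```

Call:
send_rows(
  commands="2 -.02 0 .06 0;2 0 0 .06 0;2 0 0 0 0",
)

```text
t: 26.88
tcp_pos: [0.5367, 0.1807, 0.1482]
tool_rot: [0.053, 0.999, -0.0, -0.001]
force: [1.3, -0.2, 1.8]
finger_gap: 0.076
gripper_force: 78.6
```

Call:
send_rows(
  commands="2 -.02 0 .06 0;2 0 0 .06 0;2 0 0 0 0",
)

```text
t: 27.13
tcp_pos: [0.5367, 0.1807, 0.1456]
tool_rot: [0.053, 0.999, -0.0, -0.001]
force: [1.3, 0.5, 0.7]
finger_gap: 0.073
gripper_force: 78.3
```

Call:
send_rows(
  commands="2 0 0 .06 0;2 0 0 .06 0;2 0 0 0 0",
)

```text
t: 27.38
tcp_pos: [0.5368, 0.1807, 0.1433]
tool_rot: [0.052, 0.999, -0.0, -0.001]
force: [0.2, -0.3, 0.8]
finger_gap: 0.075
gripper_force: 78.5
```

Call:
send_rows(
  commands="2 0 0 .06 0;2 0 0 .06 0;2 0 0 0 0",
)

```text
t: 27.63
tcp_pos: [0.5367, 0.1807, 0.1411]
tool_rot: [0.052, 0.999, -0.0, -0.001]
force: [-1.2, 0.6, 2.4]
finger_gap: 0.07
gripper_force: 78.6
```

Call:
send_rows(
  commands="2 0 0 .05 0;2 0 0 .05 0;2 0 0 0 0",
)

```text
t: 27.88
tcp_pos: [0.5367, 0.1807, 0.139]
tool_rot: [0.053, 0.999, -0.0, -0.001]
force: [-1.0, 0.3, 1.6]
finger_gap: 0.074
gripper_force: 78.6
```

```bash
python3 - <<'E'
from h import *
s=readout.sense();p=s['tcp_pos'];w=snap('wrist','w9.png');R=Rot.from_quat(s['tool_rot']).as_matrix()
for z in (.131,.1,.08,.0612): print(z,proj(w,[.5223,.1835,z]).round(1))
a=proj(w,[.5223,.1835,.06]).astype(int);b=proj(w,[.5223,.1835,.1]).astype(int)
H=cv2.cvtColor(w['pixels'],cv2.COLOR_RGB2HSV)
print(a,b)
for r in range(a[1]-22,b[1]+40,2): print(r,' '.join('%3d'%x for x in H[r,a[0]-20:a[0]+24:2,1]),'|',' '.join('%3d'%x for x in H[r,a[0]-20:a[0]+24:2,2]))
E
```

```text
0.131 [277.  253.4]
0.1 [277.  230.8]
0.08 [277.  219.6]
0.0612 [277.  210.9]
[277 210] [276 230]
188 114 107  98 110 112 110 111 111 111 112 112 113 112 115 114 111 111 114 111 112 111 111 |  65  69  70  81 100 100 101  99 101 100 100  99 100 100 101 101 101 101 101 100 101 103
190 111 113 103 112 112 110 111 111 112 111 114 111 111 110 111 112 111 112 112 113 112 109 |  69  70  69  80 100 102 101 101 100 101 101 101 101 102 101 100 101 100 100 102 100 103
192 103 101 113 110 111 113 108 110 111 116 112 111 114 115 111 111 112 110 111 111 113 109 |  74  71  68  81 101 102 102 102 101 101 100 101 101 100 101 101 100 100  99  99  99 103
194 101 105 103 112 112 109 111 108 111 111 109 111 110 111 114 111 115 115 110 107 111 110 |  78  68  69  80 100 101 101 102 101 101 101 101 102 101 101 101 100 100 100 100 101 102
196 107 111 107 112 116 115 111 113 109 114 114 111 112 115 112 111 112 109 112 110 110 111 |  79  69  69  82 101 100 103 102 103 101 101 101 100 100 100 101 100 101 100 100 100 103
198 107  76  80  74  90  95 111 111 113 111 114 114 111 115 111 112 110 112 112 112 110 112 
[... 5759 characters left out ...]
  15  13   4  31  35  30  37 108 113 110 107 103 105 103 102 112 |  91  72  72  81 116 149 152 157 120  75  80  92  97 109 104 104 105 106 104 106 107 109
264  44  25  28  24  20   0  16  14  10  30  32  31  36 105 106  49  30  29  29  29  48 107 |  76  72  72  75  78  72  81 145 128  76  80  91  99  97  53  57  76  78  79  79  85 107
266  26  26  26  26  23  33  16  15   8  34  29  31  36 105 100  29  27  26  30  30  28 104 |  79  77  77  77  76  47  49 137 123  76  79  91  98  95  33  44  75  78  77  77  81 105
268  23  27  23  23  27  35  12  14   9  31  31  31  36 108  73  36  24  20  27  23  23  93 |  78  76  77  76  76  44  42 132 116  74  82  91  99  90  28  42  74  78  76  77  77 101
```

Call:
send_rows(
  commands="2 0 0 .05 0;2 0 0 .05 0;2 0 0 0 0",
)

```text
t: 28.18
tcp_pos: [0.5367, 0.1807, 0.1369]
tool_rot: [0.052, 0.999, -0.0, -0.001]
force: [-2.8, 1.2, 1.4]
finger_gap: 0.074
gripper_force: 78.5
```

Call:
send_rows(
  commands="2 0 0 .05 0;2 0 0 0 0",
)

```text
t: 28.35
tcp_pos: [0.5367, 0.1807, 0.136]
tool_rot: [0.052, 0.999, -0.0, -0.001]
force: [-3.5, 0.8, 1.0]
finger_gap: 0.077
gripper_force: 78.5
```

Call:
send_rows(
  commands="2 0 0 .05 0;2 0 0 0 0",
)

```text
t: 28.52
tcp_pos: [0.5367, 0.1807, 0.1351]
tool_rot: [0.052, 0.999, -0.0, -0.001]
force: [-3.8, 1.9, 2.4]
finger_gap: 0.081
gripper_force: 78.6
```

Call:
send_rows(
  commands="2 .06 0 0 0;2 0 0 .04 0;2 0 0 0 0",
)

```text
t: 28.77
tcp_pos: [0.5365, 0.1808, 0.1346]
tool_rot: [0.052, 0.999, -0.0, -0.0]
force: [-3.0, 0.7, 0.4]
finger_gap: 0.078
gripper_force: 78.6
```

Call:
send_rows(
  commands="2 .02 0 .04 0;2 0 0 0 0",
)

```text
t: 28.93
tcp_pos: [0.5364, 0.1809, 0.1339]
tool_rot: [0.052, 0.999, 0.0, 0.0]
force: [-2.7, 0.3, 1.9]
finger_gap: 0.075
gripper_force: 78.6
```

Call:
send_rows(
  commands="2 0 0 .04 0;2 0 0 0 0",
)

```text
t: 29.1
tcp_pos: [0.5363, 0.1809, 0.133]
tool_rot: [0.053, 0.999, 0.0, 0.0]
force: [-2.9, 0.8, 1.0]
finger_gap: 0.07
gripper_force: 78.6
```

Call:
send_rows(
  commands="2 .02 0 .04 0;2 0 0 0 0",
)

```text
t: 29.27
tcp_pos: [0.5361, 0.1809, 0.1322]
tool_rot: [0.052, 0.999, 0.0, 0.0]
force: [-2.6, 0.4, 0.8]
finger_gap: 0.076
gripper_force: 78.5
```

Call:
send_rows(
  commands="2 .02 0 .04 0;2 0 0 0 0",
)

```text
t: 29.43
tcp_pos: [0.5359, 0.181, 0.1314]
tool_rot: [0.052, 0.999, 0.0, 0.001]
force: [-1.8, 0.4, -0.2]
finger_gap: 0.078
gripper_force: 78.5
```

Call:
send_rows(
  commands="2 0 0 .04 0;2 0 0 0 0",
)

```text
t: 29.6
tcp_pos: [0.5358, 0.1809, 0.1306]
tool_rot: [0.053, 0.999, 0.0, 0.001]
force: [-1.9, 0.0, 0.3]
finger_gap: 0.075
gripper_force: 78.5
```

```bash
python3 - <<'E'
from h import *
s=readout.sense();p=s['tcp_pos'];R=Rot.from_quat(s['tool_rot']).as_matrix();S=snap('scene')
def P(cx,cz,t=.06):  # clip frame -> world, leg tilted by t, tip at tool(.016,.0013,.078)
    return p+R@np.array([.016-cx*np.cos(t)-cz*np.sin(t),.0013,.078-cz*np.cos(t)+cx*np.sin(t)])
for n,q in dict(tip=P(0,0),seat=P(0,.034),leg50=P(0,.05),leg60=P(0,.06),bulge=P(.012,.034),hole=[.5223,.1833,.09],pintop=[.5223,.1833,.1],pinend_top=[.5243,.2015,.1],tcp=p,ftip=p-[0,0,.008]).items(): print(n,proj(S,q).round(1),np.round(q,4))
x,y=proj(S,[.5223,.1833,.1]).astype(int)
H=cv2.cvtColor(S['pixels'],cv2.COLOR_RGB2HSV)
print(x-16,y-28)
for r in range(y-28,y+10):
  print(r,''.join('#' if v<40 else 'G' if (60<h<95 and sa>90) else 's' if sa<75 else '.' for h,sa,v in H[r,x-24:x+30].astype(int)),' '.join('%3d'%v for v in H[r,x-8:x+18,2]))
E
```

```text
tip [367.3 157.3] [0.5201 0.1839 0.0526]
seat [370.7 143.6] [0.5221 0.1837 0.0866]
leg50 [372.4 136.9] [0.523  0.1836 0.1025]
leg60 [373.4 132.6] [0.5236 0.1835 0.1125]
bulge [375.3 147.9] [0.534  0.1824 0.0859]
hole [370.9 142.3] [0.5223 0.1833 0.09  ]
pintop [371.7 137.8] [0.5223 0.1833 0.1   ]
pinend_top [379.9 133.8] [0.5243 0.2015 0.1   ]
tcp [379.5 128.7] [0.5358 0.1809 0.1306]
ftip [378.7 132.4] [0.5358 0.1809 0.1226]
355 109
109 .............################ssss###############......  15  12  16  14  12  16  11  15  16  22  28  33  33  41  57  63  44  14  14  14  16  10  11  15  16  23
110 ..............################ss################......  12  14  14  13  12  14  15  19  17  24  30  34  34  35  42  43  29  17  13  13  14  14  13  15  17  21
111 ...............#################################......   7   8  13  16  17  11  14  12  13  15  27  30  34  34  36  30  21  12  13  14  15  16  14  15  15  17
112 ................###############################.......  13  11  12  12  14  12  17  14  14  16  22  27  33  34  32  27  21  13  17  14  15  15  15  14  12  10
113 .......
[... 4830 characters left out ...]
  93  93  91  91  89  87  86  85  83  82  80  80
143 GGGGGGGGGGGsssssssssssssssssssssssssssssssssssssssssss  95  94  94  91  89  90  87  87  86  85  83  82  80  79  78  76  76  74  73  71  72  71  69  69  67  67
144 ss.GGGGGGGG.ssssssssssssssssssssssssssssssssssssssssss  78  79  76  76  75  73  72  73  69  69  69  67  66  68  65  65  65  64  64  64  64  63  63  63  63  62
145 ssssGGGGGGGG.sssssssssssssssssssssssssssssssssssssssss  67  67  65  65  64  63  63  64  64  62  64  62  63  62  61  62  60  62  62  61  61  61  62  61  60  60
146 sssssGGGGGGGGsssssssssssssssssssssssssssssssssssssssss  62  62  64  61  63  61  62  62  61  62  62  60  63  62  62  61  62  61  62  61  61  61  62  60  60  61
```

Call:
send_rows(
  commands="2 0 0 .04 0;2 0 0 0 0;2 0 0 0 0",
)

```text
t: 29.9
tcp_pos: [0.5358, 0.1809, 0.1302]
tool_rot: [0.052, 0.999, 0.0, 0.001]
force: [-1.2, -0.5, 2.5]
finger_gap: 0.074
gripper_force: 78.6
```

```bash
python3 - <<'E'
from h import *
s=readout.sense();p=s['tcp_pos'];R=Rot.from_quat(s['tool_rot']).as_matrix();print(s['force'].round(1),s['ft_torque'].round(2),p)
w=snap('wrist','w10.png')
# eye bottom / where leg meets the coil in the wrist view: column scan along leg
w5=cv2.cvtColor(cv2.imread('pics/w5.png'),cv2.COLOR_BGR2GRAY);g=cv2.cvtColor(w['pixels'],cv2.COLOR_RGB2GRAY)
for r in range(240,320,2): print(r,' '.join('%3d'%x for x in w5[r,264:294:2]),'|',' '.join('%3d'%x for x in g[r,264:294:2]))
E
```

```text
[-1.2 -0.5  2.5] [-0.01  0.26 -0.  ] [0.53580066 0.18093302 0.13017219]
240 130 131 130 130 125  90  68  80  87  90  87  92 134 148 108 | 139 136 137 137 109  55  72  81  77 107 138 137 137 136 133
242 131 130 130 129 125  90  68  78  90  90  90  96 135 147 104 | 138 132 135 137 108  58  73  82  78 107 137 136 137 135 133
244 131 130 131 129 126  90  68  79  88  91  90 100 137 137  95 | 139 131 134 135 125  87  72  82  94 124 135 135 133 132 131
246 130 131 131 130 124  90  70  79  90  92  89  99 135 123  90 | 139 129 128 131 127  91  71  80  99 127 130 129 129 128 127
248 131 130 130 129 124  85  68  78  88  90  90 100 127 102  89 | 140 123 114 114 114  83  72  82  96 116 116 114 120 125 127
250 131 131 129 130 124  84  70  78  89  90  89  98 107  91  90 | 141 124  95  94  94  76  72  81  91  97  95  95  96  96  98
252 131 130 130 130 124  84  69  79  89  86  86  93  94  89  91 | 141 124 100  96  93  76  72  81  91  95  94  93  93  91  92
254 131 131 130 129 125  85  70  79  87  69  66  76  88  90  91 | 139 122 103 100  92  77  71  81  91  94  92  91  93  93  92
256 131 130 129 129 
[... 3311 characters left out ...]
 134 156 | 140  61  66 123 132 133 129 106 127 132 128  69  59 138 161
310 137  58  62 121 129 129 122 100 123 128 125  68  60 133 133 | 140  59  64 123 132 134 129 106 127 133 128  69  59 138 136
312 114  57  63 119 129 131 122 101 124 129 125  67  56 113  94 | 118  58  67 124 133 133 129 106 127 132 128  70  59 116  98
314  48  50  64 120 128 130 122 101 124 129 124  66  49  49  32 |  50  52  66 124 133 134 129 108 127 132 129  70  51  48  32
316  34  51  64 120 129 129 122 101 123 129 124  68  51  36  15 |  38  52  66 124 133 133 127 105 127 132 129  71  52  34  18
318  34  51  63 120 129 129 121 101 124 130 125  67  48  33  18 |  36  52  66 124 133 133 125 104 128 133 128  71  52  32  15
```

Call:
send_rows(
  commands="2 0 0 .04 0;2 0 0 0 0;2 0 0 0 0",
)

```text
t: 30.2
tcp_pos: [0.5359, 0.181, 0.1299]
tool_rot: [0.052, 0.999, 0.0, 0.001]
force: [-1.9, 0.2, 6.5]
finger_gap: 0.077
gripper_force: 79.2
```

Call:
send_rows(
  commands="2 0 0 .04 0;2 0 0 0 0;2 0 0 0 0",
)

```text
t: 30.45
tcp_pos: [0.536, 0.181, 0.1297]
tool_rot: [0.052, 0.999, 0.0, 0.001]
force: [-2.4, -0.6, 8.6]
finger_gap: 0.074
gripper_force: 79.7
```

Call:
send_rows(
  commands="2 0 0 -.06 0;2 0 0 0 0;6 0 0 0 0;9 0 0 0 0;12 0 0 0 0;14 0 0 0 0;14 0 0 0 0;14 0 0 0 0",
)

```text
t: 31.12
tcp_pos: [0.5353, 0.1809, 0.1292]
tool_rot: [0.052, 0.999, -0.0, -0.0]
force: [0.3, 0.1, -0.0]
finger_gap: 0.169
gripper_force: 0.0
```

Call:
send_rows(
  commands="14 0 0 -.1 0;14 0 0 -.2 0;14 0 0 -.3 0;14 0 0 -.5 0;14 0 0 -.6 0;14 0 0 -.8 0;14 0 0 -.8 0;14 0 0 -.8 0;14 0 0 0 0;14 0 0 0 0",
)

```text
t: 31.95
tcp_pos: [0.536, 0.1811, 0.213]
tool_rot: [0.052, 0.999, 0.0, 0.002]
force: [-0.4, -0.4, -0.1]
finger_gap: 0.165
gripper_force: 0.0
```

```bash
python3 - <<'E'
from h import *
s=readout.sense();print(s['force'].round(1),s['t'],s['tcp_pos'].round(4))
S=snap('scene','s11.png')
for n,q in dict(eye=[.531,.1825,.144],eyetop=[.531,.1825,.155],pintop=[.5223,.1833,.1],leg60=[.5226,.1833,.116]).items(): print(n,proj(S,q).round(1))
x,y=proj(S,[.526,.1833,.125]).astype(int);H=cv2.cvtColor(S['pixels'],cv2.COLOR_RGB2HSV);print(x-26)
for r in range(y-30,y+22): print(r,''.join('#' if v<40 else 'G' if (60<h<95 and sa>90) else 's' if sa<75 else '.' for h,sa,v in H[r,x-26:x+30].astype(int)))
E
```

```text
[-0.4 -0.4 -0.1] 31.95 [0.536  0.1811 0.213 ]
eye [379.2 120.4]
eyetop [380.2 115.1]
pintop [371.7 137.8]
leg60 [373.2 130.7]
349
97 ........................................................
98 ........................................................
99 ........................................................
100 ........................................................
101 ........................................................
102 ........................................................
103 ........................................................
104 ........................................................
105 ........................................................
106 ........................................................
107 ........................................................
108 ........................................................
109 ........................................................
110 ........................................................
111 ........................................................
112 ......................................................
[... 1498 characters left out ...]
ssssss....................sss
138 sssss.GGGGG##GGGGGGGGsssssssssssss.......sssssssssssssss
139 s.ssGGGGG###G#GGGGGGGGssssssssssssssssssssssssssssssssss
140 GGGGGGGGG.ssssssssssssssssssssssssssssssssssssssssssssss
141 GGGGGGGG.sssssssssssssssssssssssssssssssssssssssssssssss
142 GGGGGGGG.sssssssssssssssssssssssssssssssssssssssssssssss
143 GGGGGGGGGsssssssssssssssssssssssssssssssssssssssssssssss
144 GGGGGGGGG.ssssssssssssssssssssssssssssssssssssssssssssss
145 ssGGGGGGGG.sssssssssssssssssssssssssssssssssssssssssssss
146 sssGGGGGGGG.ssssssssssssssssssssssssssssssssssssssssssss
147 ssssGGGGGGGGssssssssssssssssssssssssssssssssssssssssssss
148 sssssGGGGGGG.sssssssssssssssssssssssssssssssssssssssssss
```

Call:
send_rows(
  commands="14 -.5 0 -.3 0;14 -.5 0 -.3 0;14 -.5 0 0 0;14 0 0 0 0;14 0 0 0 0",
)

```text
t: 32.42
tcp_pos: [0.5648, 0.1776, 0.2223]
tool_rot: [0.053, 0.999, -0.0, -0.001]
force: [-0.5, 0.5, 0.0]
finger_gap: 0.163
gripper_force: 0.0
```

```bash
cat > ey.py <<'E'
from h import *
import pickle,sys
w=snap('wrist',sys.argv[1]+'.png');w['tcp']=readout.sense()['tcp_pos'];pickle.dump(w,open(sys.argv[1]+'.pkl','wb'));print(w['tcp'].round(4))
a=proj(w,[.5223,.1833,.1]);b=proj(w,[.531,.1825,.133]);t=proj(w,[.531,.1825,.155]);print(a,b,t)
H=cv2.cvtColor(w['pixels'],cv2.COLOR_RGB2HSV).astype(int);x=int(t[0])
for r in range(int(min(a[1],t[1]))-26,min(int(max(a[1],t[1]))+42,419),1): print(r,''.join('#' if v<40 else 'G' if (60<h<95 and sa>90) else 'b' if (15<h<28 and sa>115 and v>120) else 's' if sa<60 else '.' for h,sa,v in H[r,x-30:x+34]))
E
python3 ey.py v1
```

```text
[0.5642 0.1777 0.2223]
[277.0097352  160.49563509] [277.14906069 179.7859016 ] [277.1398294  186.80763572]
134 GGGGGGGGGGGGGGGGGGGGGGGGGGGGGGGGGGGGGGGGGGGGGGGGGG.s............
135 GGGGGGGGGGGGGGGGGGGGGGGGGGGGGGGGGGGGGGGGGGGGGGGGGG.s............
136 sss.GGGGGGGGGGGGGGGGGGGGGGGGGGGGGGGGGGGGGGGGGGGGGG.s............
137 ssss.GGGGGGGGGGGGGGGGGGGGGGGGGGGGGGGGGGGGGGGGGGGGG.s............
138 sssss.GGGGGGGGGGG.......GGGGGGGGGGGGGGGGGGGGGGGGGG.s............
139 sssss.GGGGGGGGGG.........GGGGGGGGGGGGGGGGGGGGGGGGG.s............
140 sssss.GGGGGGGGGG..bbbb...GGGGGGGGGGGGGGGGGGGGGGGGG.s............
141 sssss.GGGGGGGGG..bbbbbb.sGGGGGGGGGGGGGGGGGGGGGGGGG.s............
142 sssssGGGGGGGGGG..bbbbbb..GGGGGGGGGGGGGGGGGGGGGGGGG..............
143 sssssGGGGGGGGGG..bbbbbbb.GGGGGGGGGGGGGGGGGGGGGGGGG.s............
144 sssssGGGGGGGGGG..bbbbbbb.GGGGGGGGGGGGGGGGGGGGGGGGG.s............
145 sssssGGGGGGGGGG..bbbbbbb.GGG.......GGGGGGGGGGGGGGG.s............
146 sssssGGGGGGGGGG..bbbbbbbssssssssssssss..GGGGG.....ss............
147 sssssGGGGGGGGGG..bbbbbb.ssssssssssssssssssssssssssss............
148 sssssGGGGGGGGGG..bbbbbb
[... 4792 characters left out ...]
..........
218 sssss.GGGGGGGGGGGG.sssss.GGGGGGGGGGGGGGGGGGGGGGGG.s.............
219 sssss.GGGGGGGGGGGG.sssssGGGGGGGGGGGGGGGGGGGGGGGGG.s.............
220 ssssss.GGGGGGGGGGG.ssss.GGGGGGGGGGGGGGGGGGGGGGGGG.s.............
221 sssssss.GGGGGGGGGGGsss.GGGGGGGGGGGGGGGGGGGGGGGGGG.s.............
222 ssssssss.GGGGGGGGGG..GGGGGGGGGGGGGGGGGGGGGGGGGGGG.s.............
223 ssssssss.GGGGGGGGGGGGGGGGGGGGGGGGGGGGGGGGGGGGGGGG.s.............
224 sssssssss.GGGGGGGGGGGGGGGGGGGGGGGGGGGGGGGGGGGGGGG.s.............
225 sssssssss.GGGGGGGGGGGGGGGGGGGGGGGGGGGGGGGGGGGGGGG.s.............
226 ssssssssssGGGGGGGGGGGGGGGGGGGGGGGGGGGGGGGGGGGGGGGs..............
227 ssssssssssGGGGGGGGGGGGGGGGGGGGGGGGGGGGGGGGGGGGGGGs..............
```

Call:
send_rows(
  commands="14 -.8 0 0 0;14 -.9 0 0 0;14 -.8 0 0 0;14 0 0 0 0;14 0 0 0 0",
)

```text
t: 32.88
tcp_pos: [0.614, 0.1725, 0.2226]
tool_rot: [0.053, 0.999, -0.0, -0.001]
force: [-0.1, 0.2, -0.9]
finger_gap: 0.163
gripper_force: 0.0
```

```bash
python3 ey.py v2
```

```text
[0.6133 0.1726 0.2226]
[276.87715365  94.29550948] [277.01127863 106.06338216] [276.98957947 105.62429785]
68 GGGGGGGGGGGGGGGGGGGGGGGGGGGGGGGGGGGGGGGGGGGGGGGGGGGG.s..........
69 s..GGGGGGGGGGGGGGGGGGGGGGGGGGGGGGGGGGGGGGGGGGGGGGGGG.s..........
70 sss.GGGGGGGGGGGGGGGGGGGGGGGGGGGGGGGGGGGGGGGGGGGGGGGG............
71 sss.GGGGGGGGGGGGG......GGGGGGGGGGGGGGGGGGGGGGGGGGGGG.s..........
72 ssssGGGGGGGGGGGG.........GGGGGGGGGGGGGGGGGGGGGGGGGGG.s..........
73 ssss.GGGGGGGGGG...bbbbb..GGGGGGGGGGGGGGGGGGGGGGGGGGG.s..........
74 ssss.GGGGGGGGGG..bbbbbbb.GGGGGGGGGGGGGGGGGGGGGGGGGGG............
75 ssss.GGGGGGGGGG..bbbbbbb.GGGGGGGGGGGGGGGGGGGGGGGGGGG.s..........
76 ssssGGGGGGGGGGG..bbbbbbb.GGGGGGGGGGGGGGGGGGGGGGGGGGG.s..........
77 ssssGGGGGGGGGGG..bbbbbbb.GGGGGGGGGGGGGGGGGGGGGGGGGGG.s..........
78 ssssGGGGGGGGGGG..bbbbbbb..GGGGGGGGGGGGGGGGGGGGGGGGGG............
79 ssssGGGGGGGGGGG..bbbbbbb..GGGGGGGGGGGGGGGGGGGGGGGGGG.s..........
80 ssssGGGGGGGGGGG..bbbbbbb.s..ssssssssss...GGGGGGG....ss..........
81 ssssGGGGGGGGGGG..bbbbbbb.sssssssssssssssssssssssssssss..........
82 ssssGGGGGGGGGGG..bbbbbb..sssssssssssss
[... 3725 characters left out ...]
..........
137 sssssssssGGGGGGGGGGGGGGGGGGGGGGGGGG.GGGGGGGGGGGGGGG.............
138 sssssssssGGGGGGGGGGGGGGGGGGGGGGGGGGGGGGGGGGGGGGGGGG.s...........
139 sssssssssGGGGGGGGGGGGGGGGGGGGGGGGGGGGGGGGGGGGGGGGGG.s...........
140 sssssssssGGGGGGGGGGGGGGGGGGGGGGGGGGGGGGGGGGGGGGGGGG.s...........
141 sssssssssGGGGGGGGGGss.GGGGGGGGGGGGGGGGGGGGGGGGGGGGG.s...........
142 sssssssssGGGGGGGGG.sss.GGGGGGGGGGGGGGGGGGGGGGGGGGGG.s...........
143 sssssssssGGGGGGGGG.ssss.GGGGGGGGGGGGGGGGGGGGGGGGGGG.............
144 sssssssssGGGGGGGGG.sssss.GGGGGGGGGGGGGGGGGGGGGGGGGG.s...........
145 sssssssssGGGGGGGGG.ssssssGGGGGGGGGGGGGGGGGGGGGGGGGG.s...........
146 sssssssssGGGGGGGGG.ssssss.GGGGGGGGGGGGGGGGGGGGGGGGG.............
```

```bash
python3 - <<'E'
from h import *
import pickle
from scipy.optimize import least_squares
V={k:pickle.load(open(k+'.pkl','rb')) for k in('v1','v2')}
U=np.array([np.cos(np.radians(-6)),np.sin(np.radians(-6)),0])
def fit(obs,Rr,col):
    L=[]
    for k,row,sg in obs:
        e,d=ray(V[k],col,row);o=np.array([e@U,e[2]]);t=np.array([d@U,d[2]]);t/=np.linalg.norm(t);L.append((o,np.array([-t[1],t[0]]),sg))
    f=lambda c:[(n@(c-o))*1e3-sg*Rr*1e3 for o,n,sg in L]
    best=min((least_squares(f,[.5,.12]) ,least_squares(lambda c:[(n@(c-o))*1e3+sg*Rr*1e3 for o,n,sg in L],[.5,.12])),key=lambda r:r.cost)
    return best.x,best.fun
p=fit([('v1',145.7,1),('v1',171.2,-1),('v2',80.2,1),('v2',108.2,-1)],.010,285)
c=fit([('v1',177.8,1),('v1',209.8,-1),('v2',136.3,-1)],.011,277)
print('pin',p,'eye',c,'eye-pin mm',(c[0]-p[0])*1e3)
t=.06
for t in(-.1,-.05,0,.05,.1): print(t,'nominal',9*np.cos(t)+54*np.sin(t),54*np.cos(t)-9*np.sin(t))
E
```

```text
pin (array([0.49993075, 0.09216214]), array([ 0.3774241 , -0.20560775,  0.03918129, -0.21217947])) eye (array([0.51674973, 0.1429066 ]), array([-0.0553724 ,  0.0310776 ,  0.02463724])) eye-pin mm [16.81898315 50.74445915]
-0.1 nominal 3.564032988573513 54.62872567483485
-0.05 nominal 6.289877202938067 54.382326584764286
0 nominal 9.0 54.0
0.05 nominal 11.687627484171328 53.48270153789207
0.1 nominal 14.346041986430954 52.831724175191944
```

```bash
python3 -c "
from h import *
print(sign_off())"
```

```text
the job is handed in; nothing more can be done
None
```

The pin was pushed to its solid stop, the R-clip went down through hole A until the push met a firm stop, and I let go and handed in at about 33 s; the last measurement put the clip's seat about 1 mm from the hole's point, but the bow's shut state was not measured, and sign-off returned no verdict.

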